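# Clamp a brace strip in the bench punch and punch it

## Robot

A 6-joint arm with a two-finger parallel gripper is mounted at the origin on a cart in front of the work surface, level with it; the furniture and walls round the work are solid. World frame = base frame: x ahead of the robot, y to its left, z up, the work surface at z = 0. Lengths are in m, angles in rad, forces in N, time in s.
With the tool pointing down it reaches from about 0.35 to 0.775 m from the base axis. Payload 7.3 kg.
Tool frame: the origin (TCP) lies on the centre line of the jaws, within the pads' length; the fingertips stand 25 mm ahead of it and the grasp point (between the pads) lies 6 mm ahead of it; z points along the fingers, y is the direction in which the jaws open and shut (so a half turn about z gives the same grasp; the last joint's range is limited). The gripper opens to 92 mm and grips with 3 to 60 N. Pads are 19 mm wide; open, the fingers measure 130 mm over their backs; the gripper's body (75 mm by 190 mm) begins 47 mm behind the grasp point.
Start: joints at [1.103, 0.342, 1.524, -0, 1.275, -0.146], TCP at [0.166, 0.498, 0.252] pointing down, gripper open.
Joint ranges: [-2.53, 2.53], [-0.77, 2.02], [0.04, 2.7], [-1, 4.14], [0.28, 2.66], [-3.11, 3.11]. Speed limits (rad/s): [2.57, 2.57, 3.14, 3.14, 3.14, 3.14].

## Interface

Orientations are given as [roll, pitch, yaw] about the fixed x, y, z axes, in that order (R = Rz(yaw) Ry(pitch) Rx(roll)).
In Python, from cell import telemetry, read_camera, workorder gives the robot as it stands.
- The arm moves only by the shell command python3 -m creep 'ROWS' [FORCE]. ROWS is JSON, one flat list of numbers, 5 for each row, row after row: the opening, from 0 (shut) to 1 (fully open), then the shift along the world's x, y, z in m, then the turn about the world's z in rad. A call has 1 to 12 rows; each row shifts and turns the pose as measured when the row begins; what a row does not reach is not made up. A row lasts 1/8 s, in which the tool goes at most 62.5 mm and 10.7 degrees, less where a joint would pass 70% of its speed; a pose out of reach is approached as far as the arm can. A call is refused whole if a number of a shift passes 0.0625 or a number of a turn 0.188, either way. A call with a gripper value outside its range is refused whole. The fingers move at their own pace and stop on an object; FORCE is the grip in N (left out, the last holds). Time passes only in rows, so rows that do not move let the fingers close. It gives the time, the measured TCP pose, the force and the opening at its end, in the units of the state.
- telemetry.observe(): the state, without advancing time (a new reading comes with each control period).
- read_camera(name): name is "scene" or "top" or "wrist"; returns a dict with "image" (420x560x3 uint8, red, green, blue), "fovy" (degrees; the focal length in pixels is half the picture's height over the tangent of half this angle, whatever the lens; pixels are square), "cx", "cy" (the principal point, pixels), "R" (3x3) and "t" (3): a world point X has camera coordinates R X + t. Camera axes: x right, y down, z forward; pixel columns grow to the right and rows downward; lengths in m; the calibration is good to about 2 mm. A picture is of the moment at which its call begins. There is no depth.
- workorder.hand_in(): hands the job in, once; it reports no verdict.
The state is a dict: "time": time; "qpos": joint angles; "qvel": joint speeds; "joint_efforts": joint torques, N m; "tool_pos": TCP position; "tool_rot": TCP orientation; "contact_force": force on the tool from outside, world axes, zero at the start; "torque": the same for the moment, N m; "opening": finger opening in m.
Only numpy, scipy, OpenCV 4.12 (cv2) and the standard library are available. Lean on these libraries where they do the work, as an engineer would, in place of code of your own. Each camera call takes 0.05 s, during which the arm holds its last target.

## Task

Load the long wooden strip into the bench punch: lay it flat on the plate, centred along it, under the screw clamp and the ram and flush against both steel stops, and let go of it. Then turn the black clamp knob clockwise, regripping as often as needed, until the strip is clamped tight, and only then swing the sprung lever all the way down to its stop, hold it there a moment and let it come back up. Leave the strip clamped in its place, and do not disturb the short offcut, the screw cup or the bit block.

Things in the scene. Friction and masses are not known exactly. Their poses are not given: they have to be found in the camera images.
- press: Grey bench punch, fixed. Origin: on the worktop under the seat, midway along the plate; x to its back, y along the plate (left from the robot), z up. Plate x -60 to 80, y -130 to 130 mm, top z = 16. Clamp post at y = -95, x 43 to 69, z to 122; punch column at y = 95, x 40 to 75, with a head over the seat (x -20 to 72, z 62 to 104, 40 wide). Both overhang the seat from the back; front open.
- seat (a point): Place of the strip's underside centre: on the plate's top, 16 mm above the worktop, axes as the press. Two steel stops, front faces at x = +15 mm, y = +65 and -65, 22 wide, 11 high; the back is open between them. Clamp and ram hang over the seat's ends: bring the strip down in front (centre near x = -130, clear of knob and lever), then slide it back low over the plate to the stops.
- strip: The long plain wooden strip, 30 x 230 x 14 mm (x, y, z), about 70 g, loose, lying flat. Origin at the centre of its underside, long side along its y. It is the same turned by half a turn.
- offcut: Bystander: short strip of the same wood, 30 x 150 x 14 mm, origin at the centre of its underside, long side along its y. It may lie where the long one could. Leave it alone.
- clamp_knob (a joint): Turn of the clamp knob, rad: 0 fully backed off (starts between 0 and 1.5), grows clockwise seen from its outer end; the tip touches the seated strip at about 7.0, hard stop at 7.4; tight from 7.2 on. Each rad moves knob and spindle 1.83 mm inward along the axis. Friction 0.05 N m; it stays where it is left.
- knob_grip (a point): Middle of the knob, on its axis; z is the screw axis pointing outward, tilted 25 degrees from vertical toward the press's front (-x); turns with the knob. Round ribbed black knob, 40 mm diameter, 34 long (17 to either side). Free spindle below it: 8 mm when tight, 21 backed off; then a 30 mm bush on an arm square to the axis, its face 3 mm deeper than the bush's.
- clamp_screw: Steel clamp spindle, 12 mm diameter, with a ball tip of 8 mm radius; moves along the tilted screw axis with the knob. Origin at the ball's centre; z along the axis, outward. Over the strip's -y end (press y = -95 mm); backed off to its start it leaves at least 8 mm above a seated strip.
- press_lever (a joint): Punch lever, rad: 0 up at rest, 0.9 down at its stop. Sprung: about 2 N at the grip at rest, 7 N at the stop; it comes back up by itself when let go. It drives the ram, which hangs 14 mm above a seated strip at rest.
- lever_grip (a point): Middle of the lever's black round grip, 24 mm diameter, 60 long, along the lever, 130 mm from the pivot. The lever points to the press's -x; at rest it rises 0.55 rad above level, at its stop it points 0.35 rad below level.
- lever_pivot (a point): Pivot of the lever, fixed on the press at x = 30, y = 95 mm, 135 mm above the worktop; the lever swings in the press's x-z plane.
- screw_cup: Bystander: white plastic cup of screws, 86 mm diameter, 45 high, in front of the press, about 225 mm from the seat; origin at the centre of its underside. Leave it alone.
- bit_block: Bystander: small wooden block with six bits, 32 x 90 x 52 mm, left of the press, toward the back; origin at the centre of its underside. Leave it alone.

How it is judged:
On the way, in this order (a step that is already met when the one before it is completed fails the run):
1. the strip lies in its seat against both stops, let go of (x of strip in the frame of seat between -0.005 and 0.005 m and y of strip in the frame of seat between -0.012 and 0.012 m and z of strip in the frame of seat below 0.004 m and angle between the y axis of strip and the y axis of press, either way round below 0.052 rad and angle between strip's own z axis and vertical below 0.06 rad and contact force between the fingers and strip below 0.1 N), for 0.2 s.
2. the clamp is screwed tight on the strip (x of strip in the frame of seat between -0.005 and 0.005 m and y of strip in the frame of seat between -0.012 and 0.012 m and z of strip in the frame of seat below 0.004 m and angle between the y axis of strip and the y axis of press, either way round below 0.052 rad and angle between strip's own z axis and vertical below 0.06 rad and value of joint clamp_knob above 7 rad and contact force between clamp_screw and strip above 2 N), for 0.2 s.
3. the lever is down at its stop while the strip is clamped (all of step 2 and value of joint press_lever above 0.83 rad), for 0.2 s.
At the end, for the whole second after the job is handed in: The strip lies flat in its seat (back edge within 5 mm of the stops, centred within 12 mm along the plate, parallel within 3 degrees), still clamped (knob past 7.0 rad and pressing the strip), at rest, and the lever is back up within 0.06 rad (all of step 2 and value of joint press_lever below 0.06 rad and linear speed of strip below 0.02 m/s); the robot touches nothing.
It fails at once if the offcut is moved by more than 20 mm (distance of offcut from where it was at the start of the episode above 0.02 m).
It fails at once if the screw cup is moved by more than 20 mm or tipped (distance of screw_cup from where it was at the start of the episode above 0.02 m or angle between screw_cup's own z axis and vertical above 0.4 rad).
It fails at once if the bit block is moved by more than 20 mm or tipped (distance of bit_block from where it was at the start of the episode above 0.02 m or angle between bit_block's own z axis and vertical above 0.4 rad).
It fails at once if the lever is swung half down or more before the clamp is tight (value of joint press_lever above 0.45 rad and value of joint clamp_knob below 6.9 rad).
It also fails if it takes over 72 s, if anything falls off the work surface, if the arm or the gripper's body presses on something with over 40 N, if the wrist force passes 120 N, or if a joint passes its speed limit or range.

## Working session

There is one attempt and no reset: what is moved stays moved. The work goes in short steps, Python scripts to look and compute and a shell command to move; the robot and the scene stay as the last step left them, time stands still between calls to the robot, and variables do not carry over. Pictures are saved under pics/ and viewed, and the job is handed in when it is done.

```bash
ls; mkdir -p pics; python3 - <<'E'
from cell import telemetry, read_camera
import cv2
print(telemetry.observe())
for n in ("scene","top","wrist"):
    c=read_camera(n); cv2.imwrite(f"pics/{n}0.png",c["image"][:,:,::-1]); print(n,c["fovy"],c["cx"],c["cy"],c["R"],c["t"])
E
```

```text
pics
{'time': 0.0, 'qpos': array([ 1.10299916e+00,  3.42703586e-01,  1.52502621e+00,  1.97080648e-05,
        1.27538261e+00, -1.45980358e-01]), 'qvel': array([-0.00049836, -0.00182454,  0.00090829, -0.00134639,  0.00046821,
        0.00123196]), 'joint_efforts': array([ 3.02220242e-04, -4.31239736e+01, -2.44219333e+01,  7.17246160e-02,
        5.61169500e-02, -1.78033547e-04]), 'tool_pos': array([0.16584843, 0.49772736, 0.25105165]), 'tool_rot': array([-3.14009181e+00, -2.39711590e-04,  2.81976991e+00]), 'contact_force': array([-0.17294125,  0.33874876,  0.03492434]), 'torque': array([ 0.00193396, -0.04259922, -0.05247839]), 'opening': 0.09209851207549571}
scene 54.18650446316816 283.24580928038404 215.02775355512824 [[ 0.70589246 -0.70831754  0.00144954]
 [-0.36829873 -0.3687843  -0.85343669]
 [ 0.60503874  0.60190067 -0.5211945 ]] [-0.33203178  0.3585853   0.78388282]
top 55.86294064917347 281.1849208874815 207.04438948621902 [[-0.02935284 -0.99898112 -0.03428023]
 [-0.98809204  0.03418083 -0.15001928]
 [ 0.15103815  0.02946853 -0.9880886 ]] [0.09324178 0.54634182 1.0077749 ]
wrist 61.795746464079016 281.1435489623335 209.47698534862747 [[ 0.31582802  0.94881434 -0.00200264]
 [ 0.91404927 -0.30368843  0.26886292]
 [ 0.25449281 -0.08674496 -0.96317637]] [-0.52343494 -0.03341672  0.38932706]
```

View pics/top0.png

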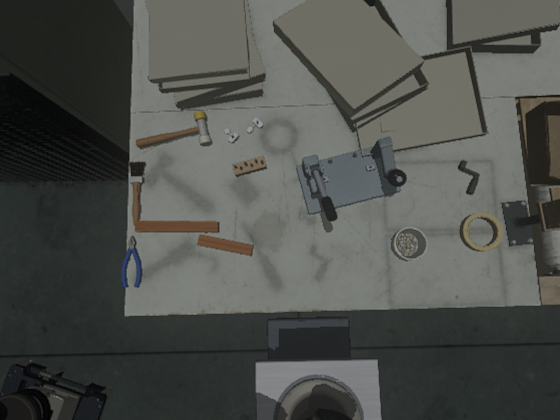

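View pics/scene0.png

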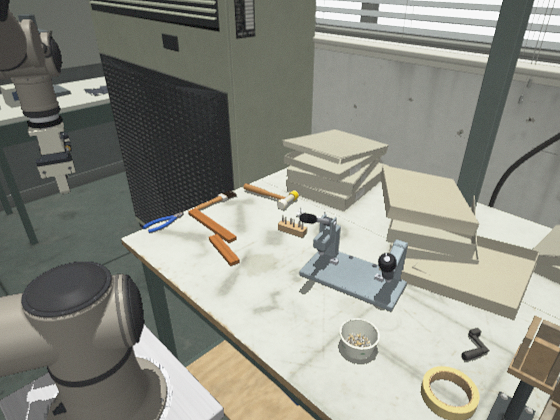

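View pics/wrist0.png

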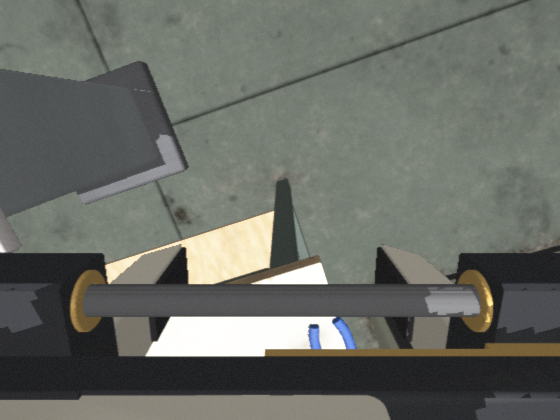

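```bash
cat > h.py <<'E'
import numpy as np, cv2
from cell import telemetry, read_camera
def snap(n):
    c=read_camera(n); im=np.ascontiguousarray(c["image"][:,:,::-1]); f=im.shape[0]/2/np.tan(np.radians(c["fovy"])/2)
    c["f"]=f; c["bgr"]=im; return c
def ray(c,u,v):
    d=np.array([(u-c["cx"])/c["f"],(v-c["cy"])/c["f"],1.]); R=np.array(c["R"]); return -R.T@c["t"], R.T@d
def onz(c,u,v,z):
    o,d=ray(c,u,v); return o+d*(z-o[2])/d[2]
def proj(c,X):
    p=np.array(c["R"])@np.array(X)+c["t"]; return np.array([c["cx"],c["cy"]])+c["f"]*p[:2]/p[2]
def tri(c1,p1,c2,p2):
    o1,d1=ray(c1,*p1);o2,d2=ray(c2,*p2)
    s=np.linalg.lstsq(np.c_[d1,-d2],o2-o1,rcond=None)[0]
    a=o1+d1*s[0];b=o2+d2*s[1]; return (a+b)/2,np.linalg.norm(a-b)
def crop(c,x0,y0,x1,y1,s,name):
    cv2.imwrite("pics/"+name,cv2.resize(c["bgr"][y0:y1,x0:x1],None,fx=s,fy=s,interpolation=cv2.INTER_CUBIC))
E
python3 - <<'E'
from h import *
c=snap("top"); crop(c,280,120,440,260,5,"t1.png"); crop(c,120,140,280,260,5,"t2.png")
s=snap("scene"); crop(s,180,170,440,370,3,"s1.png")
hsv=cv2.cvtColor(c["bgr"],cv2.COLOR_BGR2HSV)
m=cv2.inRange(hsv,(3,110,60),(18,255,255))
for k in cv2.findContours(m,cv2.RETR_EXTERNAL,cv2.CHAIN_APPROX_NONE)[0]:
    if cv2.contourArea(k)>100:
        P=np.array([onz(c,*p,0.014)[:2] for p in k[:,0].astype(float)],np.float32)
        print(cv2.boundingRect(k),cv2.minAreaRect(P))
E
```

```text
(198, 235, 55, 20) ((0.4566250741481781, 0.23204457759857178), (0.14777298271656036, 0.02683664672076702), 77.08271789550781)
(134, 220, 84, 12) ((0.5098785161972046, 0.3676469922065735), (0.23102602362632751, 0.030159637331962585), 86.66387939453125)
```

View pics/t1.png

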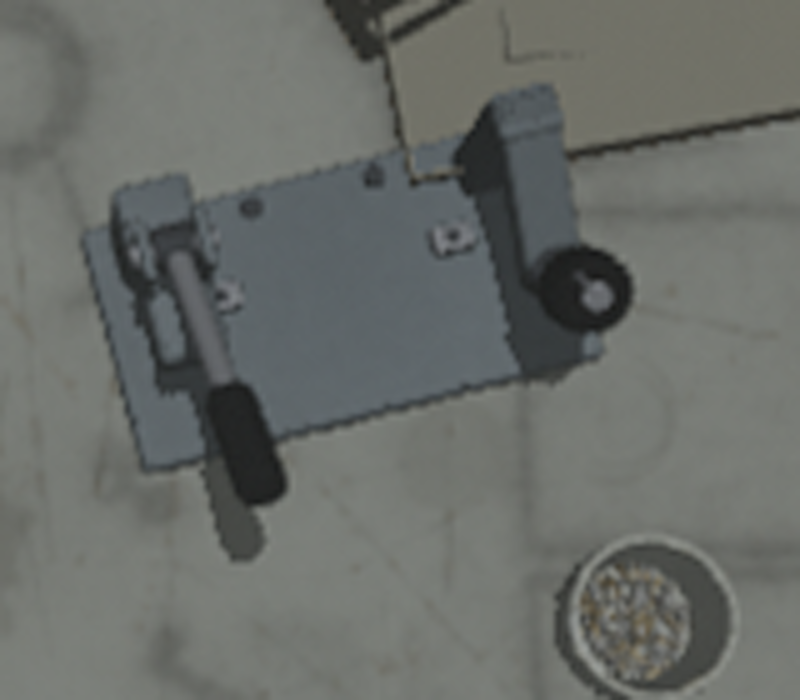

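View pics/t2.png

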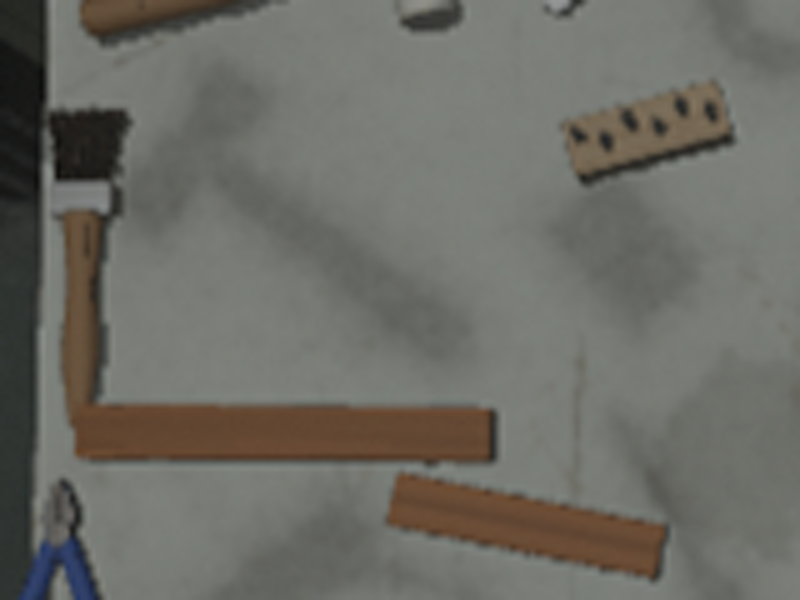

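View pics/s1.png

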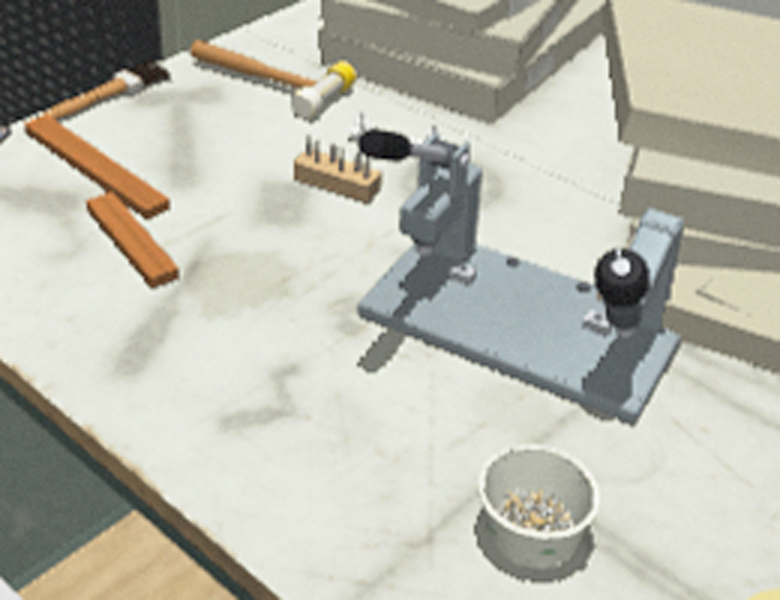

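```bash
python3 - <<'E'
from h import *
s=snap("scene"); crop(s,290,230,420,325,6,"s2.png"); 
c=snap("top")
z=.016
P={k:onz(c,*p,z) for k,p in dict(fl=(309.4,214),fr=(400,191),bl=(296.4,166.4)).items()}
Q={k:onz(s,*p,z) for k,p in dict(fl=(300,272.7),fr=(391.3,305),br=(406.7,281.7)).items()}
print(P,Q)
for d in (P,Q):
    v=d['fl']-d['fr']; print(np.linalg.norm(v),np.degrees(np.arctan2(v[1],v[0]))-90)
E
```

```text
{'fl': array([0.53146521, 0.00071368, 0.016     ]), 'fr': array([ 0.58595877, -0.24668093,  0.016     ]), 'bl': array([0.66511931, 0.03120365, 0.016     ])} {'fl': array([ 0.52696481, -0.00640575,  0.016     ]), 'fr': array([ 0.59346164, -0.24430298,  0.016     ]), 'br': array([ 0.69528064, -0.22597817,  0.016     ])}
0.25332517462435317 12.422161588409764
0.24701603010616965 15.616694311609166
```

View pics/s2.png

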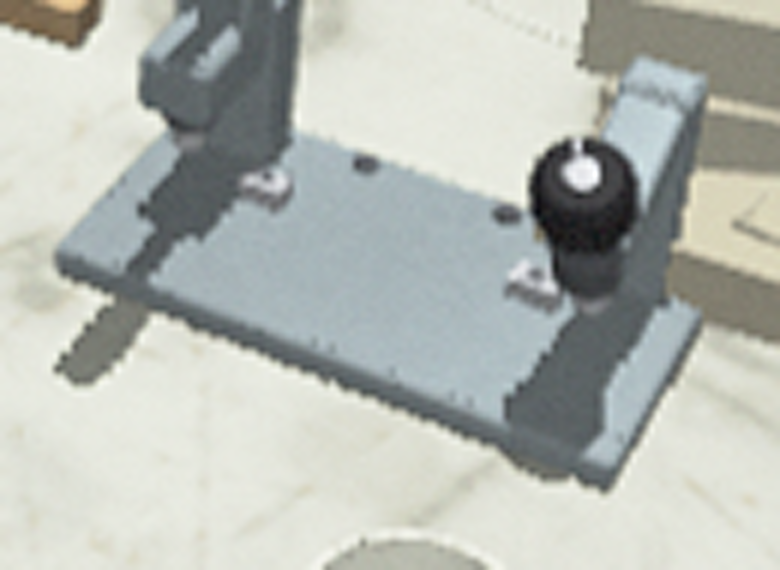

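```bash
cat >> h.py <<'E'
def edge(c,p,q,w=3,n=25,sign=0,lo=.1,hi=.9):
    g=cv2.cvtColor(c["bgr"],cv2.COLOR_BGR2GRAY).astype(np.float32)
    p=np.array(p,float);q=np.array(q,float);d=(q-p)/np.linalg.norm(q-p);nn=np.array([-d[1],d[0]])
    o=np.arange(-w,w+.01,.25); out=[]
    for t in np.linspace(lo,hi,n):
        X=(p+(q-p)*t)[None]+o[:,None]*nn
        v=cv2.remap(g,X[:,0:1].astype(np.float32),X[:,1:2].astype(np.float32),cv2.INTER_LINEAR)[:,0]
        G=np.gradient(v); G=G*sign if sign else abs(G)
        k=G.argmax(); out.append(X[k])
    out=np.array(out,np.float32)
    l=cv2.fitLine(out,cv2.DIST_HUBER,0,.01,.01).ravel()
    r=np.abs((out-l[2:])@[-l[1],l[0]])
    return l,np.median(r)
def ix(a,b):
    A=np.c_[a[:2],-b[:2]];s=np.linalg.solve(A,b[2:]-a[2:]);return a[2:]+a[:2]*s[0]
E
python3 - <<'E'
from h import *
c=snap("top");s=snap("scene")
print("C",-c["R"].T@c["t"],-s["R"].T@s["t"])
vis=c["bgr"].copy()
for sg in (1,-1):
  F,rf=edge(c,(309.4,213.5),(400,190.5),sign=sg);L,rl=edge(c,(296.4,166.4),(309.4,213.5),sign=sg)
  p=ix(F,L); print("top",sg,p,F[:2],L[:2],rf,rl)
  for z in (0,.016):
    X=onz(c,*p,z);a=onz(c,*(p+F[:2]*-50),z)-onz(c,*(p+F[:2]*50),z);b=onz(c,*(p-L[:2]*40),z)-X
    print(z,X,np.degrees(np.arctan2(a[1],a[0])),np.degrees(np.arctan2(b[1],b[0])))
for sg in (1,-1):
  F,rf=edge(s,(300,272.5),(390,306),sign=sg,hi=.75);L,rl=edge(s,(391,307),(406.7,282.5),sign=sg)
  p=ix(F,L); print("scene",sg,p,F[:2],L[:2],rf,rl)
  for z in (0,.016):
    X=onz(s,*p,z);a=onz(s,*(p+F[:2]*-50),z)-onz(s,*(p+F[:2]*50),z);b=onz(s,*(p+L[:2]*20),z)-X
    print(z,X,np.degrees(np.arctan2(a[1],a[0])),np.degrees(np.arctan2(b[1],b[0])))
E
```

```text
C [0.39036046 0.04477472 1.08092905] [-0.10783424 -0.57476289  0.71506656]
top 1 [308.1319  214.73152] [ 0.97151256 -0.23698808] [0.25962847 0.96570855] 0.26667404 0.09895398
0 [0.5316776  0.00360817 0.        ] 101.88303170984454 12.65613951153167
0.016 [0.52958581 0.00421752 0.016     ] 101.88303170984454 12.656139511531665
top -1 [309.1612  212.97739] [ 0.96934634 -0.24569839] [0.26317036 0.9647494 ] 0.19745722 0.19619656
0 [0.53644092 0.00059297 0.        ] 102.40131210650188 12.832771341022989
0.016 [0.53427863 0.00124695 0.016     ] 102.4013121065019 12.832771341022978
scene 1 [396.60547 301.93927] [0.9703318  0.24177729] [ 0.5026996 -0.8644612] 1.4663141 0.11651121
0 [ 0.62813829 -0.24019313  0.        ] 113.81228709963999 12.137558685325716
0.016 [ 0.61167051 -0.24767931  0.016     ] 113.81228709963996 12.137558685325672
scene -1 [391.48718 307.90384] [0.9293773  0.36913112] [ 0.4911828 -0.8710565] 0.10930014 0.13297892
0 [ 0.60115983 -0.24253425  0.        ] 102.5372747169288 12.790616815692974
0.016 [ 0.58529571 -0.24996804  0.016     ] 102.53727471692879 12.79061681569296
```

```bash
python3 - <<'E'
from h import *
c=snap("top");s=snap("scene")
o=np.array([.618,-.1104,0]);y=np.radians(12.6);R=np.array([[np.cos(y),-np.sin(y),0],[np.sin(y),np.cos(y),0],[0,0,1]])
def show(n,a,b):
    X,e=tri(c,a,s,b);print(n,X,e,"press:",R.T@(X-o))
show("knobtop",(399.4,178.4),(386.7,258.7))
show("knobmid",(397.4,178),(387.5,262.5))
def T(p,n):
    print(n,proj(c,o+R@p),proj(s,o+R@p))
for v in (65,-65): T(np.array([.015,v/1000,.027]),"stop%d"%v)
T(np.array([.03,.095,.135]),"pivot")
T(np.array([.03-.13*np.cos(.55),.095,.135+.13*np.sin(.55)]),"lgrip")
for x in(-60,80):
  for v in(-130,130):T(np.array([x,v,16])/1000,"c")
# masks black in top & scene
for n,k,roi in (("top",c,(285,130,430,235)),("scene",s,(290,200,420,300))):
    g=k["bgr"].max(2); m=np.zeros_like(g); x0,y0,x1,y1=roi; m[y0:y1,x0:x1]=(g[y0:y1,x0:x1]<48)*255
    nn,l,st,ce=cv2.connectedComponentsWithStats(m)
    for i in range(1,nn):
        if st[i,4]>25: print(n,st[i],ce[i])
E
```

```text
knobtop [ 0.5936909  -0.21326156  0.1388643 ] 0.0016340514029501664 press: [-0.04616221 -0.09508145  0.1388643 ]
knobmid [ 0.59865381 -0.21319042  0.12477818] 0.0004567145659617951 press: [-0.0413033  -0.09609465  0.12477818]
stop65 [324.66574203 181.09976928] [333.01848831 260.52403611]
stop-65 [371.08897826 169.17678672] [378.415532   277.16286358]
pivot [314.45085608 168.85960189] [327.97969367 221.34900867]
lgrip [328.81139285 208.14891017] [308.29062733 218.19253795]
c [401.31661362 190.28348899] [392.20229041 307.455799  ]
c [308.41940945 214.17180858] [298.36959049 270.34479931]
c [386.46591105 142.15245163] [410.41747728 275.44691077]
c [295.38296636 165.52250894] [322.68894289 244.61958617]
top [371 141  12  24 121] [376.29752066 151.67768595]
top [303 165   7  15  31] [305.58064516 173.22580645]
top [383 167  23  20 224] [394.71428571 177.10267857]
top [321 197  16  24 235] [328.45531915 208.33191489]
scene [300 214  16   9 113] [307.83185841 218.07964602]
scene [379 258  17  14 117] [386.86324786 266.33333333]
```

```bash
python3 - <<'E'
from h import *
c=snap("top")
o=np.array([.618,-.1104,0]);y=np.radians(12.6);R=np.array([[np.cos(y),-np.sin(y),0],[np.sin(y),np.cos(y),0],[0,0,1]])
for p in [(411.5,242.5)]:
    X=onz(c,*p,.045);print("cup",X,R.T@(X-o))
X=onz(c,357,126,.1);print("box",X,R.T@(X-o))
print("-130:",o+R@[-.13,0,0])
E
python3 -m creep '[1,0.0625,-0.02,0,-0.187, 1,0.0625,-0.02,0,-0.187, 1,0.0625,-0.02,-0.02,-0.187, 1,0.0625,-0.02,-0.02,-0.187, 1,0.05,-0.02,-0.02,-0.187, 1,0.03,-0.02,-0.02,-0.187, 1,0.0,-0.01,-0.02,-0.185]'
```

```text
cup [ 0.44450358 -0.25812584  0.045     ] [-0.20154346 -0.10632105  0.045     ]
box [ 0.74407314 -0.12693312  0.1       ] [ 0.1194303  -0.04363696  0.1       ]
-130: [ 0.49113082 -0.13875862  0.        ]
time: 1.48
tool_pos: [0.4886, 0.3701, 0.1549]
tool_rot: [3.133, -0.002, 1.501]
contact_force: [-0.5, 0.1, -0.6]
opening: 0.092
```

```bash
python3 -m creep '[1,0.021,-0.002,-0.03,0.012,1,0,0,-0.03,0,1,0,0,0,0]'; python3 - <<'E'
from h import *
w=snap("wrist");cv2.imwrite("pics/w1.png",w["bgr"])
hsv=cv2.cvtColor(w["bgr"],cv2.COLOR_BGR2HSV)
m=cv2.inRange(hsv,(3,110,60),(18,255,255))
for k in cv2.findContours(m,cv2.RETR_EXTERNAL,cv2.CHAIN_APPROX_NONE)[0]:
    if cv2.contourArea(k)>300:
        P=np.array([onz(w,*p,0.014)[:2] for p in k[:,0].astype(float)],np.float32)
        print(cv2.boundingRect(k),cv2.minAreaRect(P))
E
```

```text
time: 1.85
tool_pos: [0.5104, 0.3661, 0.0915]
tool_rot: [3.136, -0.001, 1.509]
contact_force: [-0.8, 0.4, 0.2]
opening: 0.0919
(263, 317, 43, 34) ((0.5078962445259094, 0.29063692688941956), (0.026142306625843048, 0.029016554355621338), 86.27684020996094)
(206, 317, 48, 40) ((0.46988022327423096, 0.2907189428806305), (0.035920824855566025, 0.028791051357984543), 76.93573760986328)
(253, 0, 255, 284) ((0.5672541856765747, 0.40861693024635315), (0.16447989642620087, 0.13725624978542328), 87.54411315917969)
```

View pics/w1.png

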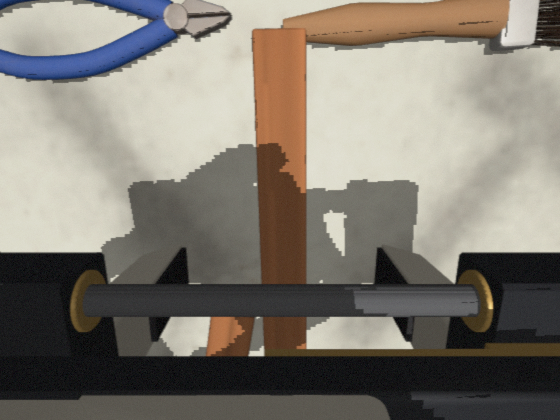

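```bash
python3 - <<'E'
from h import *
w=snap("wrist")
for p in [(253.5,29),(306,29),(260,240),(305,240)]: print(onz(w,*p,.014))
E
python3 -m creep '[1,-0.001,0.001,-0.035,0,1,0,0,-0.025,0,1,0,0,-0.004,0,0.2,0,0,0,0,0.2,0,0,0,0,0.2,0,0,0,0,0.2,0,0,0,0]' 30
```

```text
[0.50367745 0.48263344 0.014     ]
[0.53232635 0.48091613 0.014     ]
[0.49770762 0.36016503 0.014     ]
[0.52645762 0.35830538 0.014     ]
time: 2.82
tool_pos: [0.516, 0.3725, 0.0412]
tool_rot: [3.115, -0.014, 1.511]
contact_force: [0.5, -0.3, 0.1]
opening: 0.0562
```

```bash
python3 -m creep '[0.5,0,0,0,0]'; python3 -m creep '[0.5,0,0,0,0]'
```

```text
time: 2.95
tool_pos: [0.5161, 0.3726, 0.0415]
tool_rot: [3.114, -0.015, 1.511]
contact_force: [0.1, -0.2, -0.6]
opening: 0.0478
time: 3.08
tool_pos: [0.5161, 0.3726, 0.0415]
tool_rot: [3.114, -0.015, 1.511]
contact_force: [0.0, -0.5, -0.3]
opening: 0.046
```

```bash
python3 - <<'E'
from h import *
s=telemetry.observe();print({k:np.round(v,3) for k,v in s.items()})
w=snap("wrist");cv2.imwrite("pics/w2.png",w["bgr"])
s=snap("scene");cv2.imwrite("pics/s3.png",s["bgr"])
E
```

```text
{'time': np.float64(3.075), 'qpos': array([ 0.506,  0.745,  1.454, -0.003,  0.912,  0.568]), 'qvel': array([ 0.   ,  0.001,  0.001, -0.001,  0.001, -0.001]), 'joint_efforts': array([ 9.0000e-03, -5.7583e+01, -1.9809e+01,  6.3000e-02, -1.5900e-01,
        3.0000e-03]), 'tool_pos': array([0.516, 0.373, 0.042]), 'tool_rot': array([ 3.114, -0.015,  1.511]), 'contact_force': array([ 0.046, -0.55 , -0.271]), 'torque': array([-0.022,  0.069,  0.053]), 'opening': np.float64(0.046)}
```

View pics/w2.png

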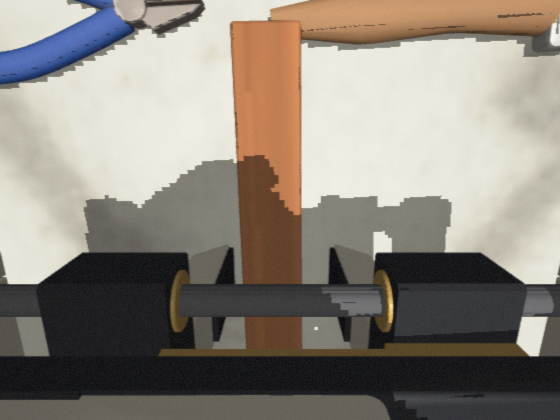

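View pics/s3.png

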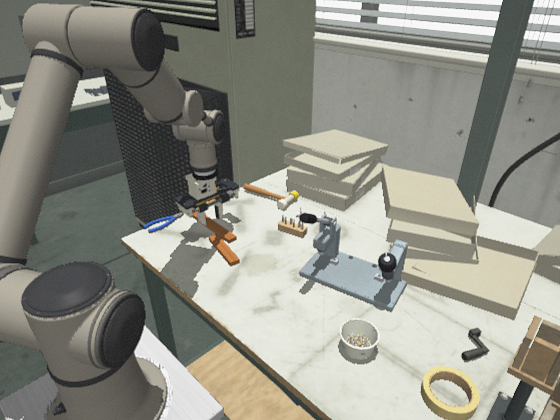

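```bash
python3 -m creep '[0.6,-0.004,-0.006,0,0,0.6,0,0,-0.006,0,0.6,0,0,-0.004,0]'; python3 -m creep '[0.6,0,0,-0.003,0]'
```

```text
time: 3.55
tool_pos: [0.5117, 0.3659, 0.0308]
tool_rot: [3.115, -0.014, 1.511]
contact_force: [-0.1, 0.0, -0.5]
opening: 0.0555
time: 3.68
tool_pos: [0.5116, 0.3659, 0.0274]
tool_rot: [3.115, -0.014, 1.511]
contact_force: [0.3, 0.8, -0.2]
opening: 0.0552
```

```bash
python3 -m creep '[0,0,0,0,0,0,0,0,0,0,0,0,0,0,0,0,0,0,0,0]' 25; python3 -m creep '[0,0,0,0.02,0,0,0,0,0.03,0]'
```

```text
time: 4.18
tool_pos: [0.5116, 0.366, 0.027]
tool_rot: [3.115, -0.014, 1.511]
contact_force: [0.4, -0.3, -1.3]
opening: 0.0298
time: 4.42
tool_pos: [0.5099, 0.365, 0.0753]
tool_rot: [3.12, -0.011, 1.511]
contact_force: [1.0, -0.5, -0.7]
opening: 0.0293
```

```bash
python3 -m creep '[0,0,0,0.04,0,0,0,-0.02,0.045,0.02,0,0,-0.04,0.045,0.04,0,0,-0.045,0.045,0.05,0,-0.01,-0.045,0.03,0.05,0,-0.01,-0.045,0,0.05,0,0,-0.045,0,0.04,0,0,-0.045,0,0.03,0,0,-0.045,0,0,0,0,-0.045,0,0,0,0,-0.045,0,0,0,0,-0.03,0,0]'
```

```text
time: 5.92
tool_pos: [0.4868, -0.0954, 0.2897]
tool_rot: [3.109, -0.008, 1.805]
contact_force: [0.2, 0.4, -0.8]
opening: 0.0304
```

```bash
python3 -m creep '[0,0,-0.03,0,-0.01,0,0,-0.01,0,0,0,0,0,0,0]'; python3 - <<'E'
from h import *
t=snap("top");crop(t,270,120,450,280,4,"t3.png")
w=snap("wrist");cv2.imwrite("pics/w3.png",w["bgr"])
E
```

```text
time: 6.3
tool_pos: [0.4861, -0.1382, 0.2898]
tool_rot: [3.109, -0.008, 1.792]
contact_force: [0.4, -0.5, 0.5]
opening: 0.0299
```

View pics/t3.png

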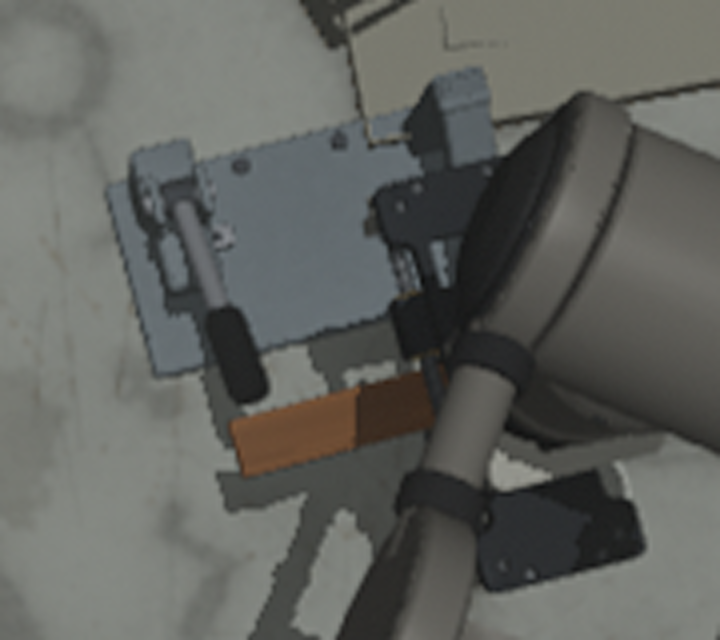

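View pics/w3.png

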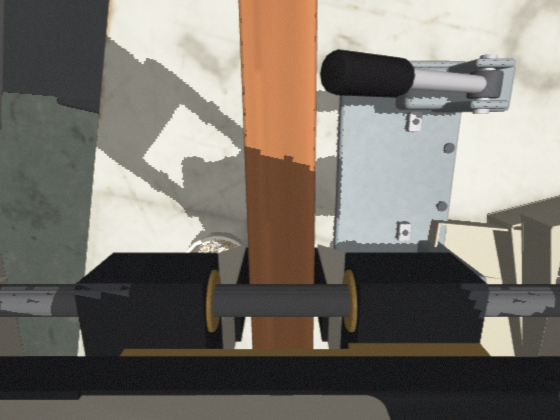

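```bash
python3 - <<'E'
from h import *
w=snap("wrist")
o=np.array([.618,-.1104,0]);y=np.radians(12.6);R=np.array([[np.cos(y),-np.sin(y),0],[np.sin(y),np.cos(y),0],[0,0,1]])
for n,p in dict(s1=(15,65,27),s2=(15,-65,27),fl=(-60,130,16),bl=(80,130,16),mid=(-60,0,16)).items(): print(n,proj(w,o+R@(np.array(p)/1000)))
crop(w,300,30,540,250,3,"w4.png")
E
```

```text
s1 [409.30865821 122.5664351 ]
s2 [398.70877049 233.83392386]
fl [342.79139263  60.30152974]
bl [469.95808646  61.27820739]
mid [337.43287497 179.04007766]
```

View pics/w4.png

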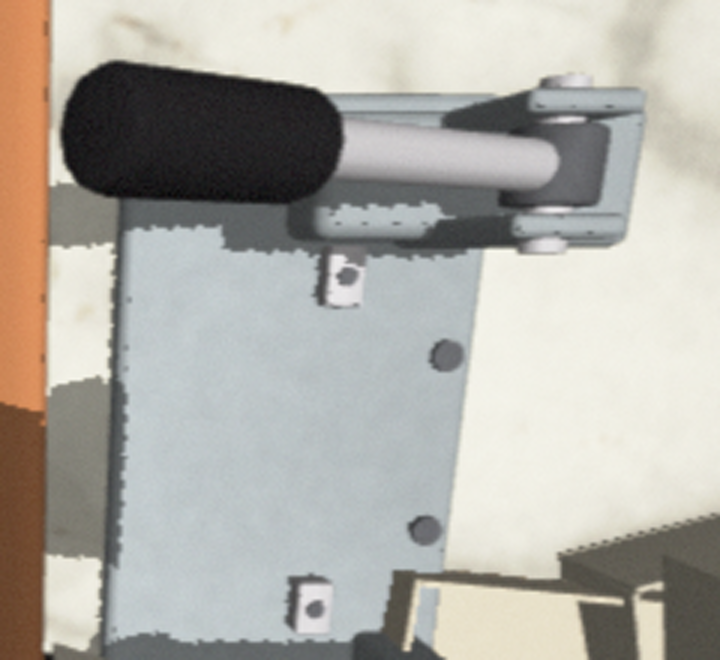

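```bash
python3 -m creep '[0,0.003,0,-0.045,0,0,0,0,-0.045,0,0,0,0,-0.045,0,0,0,0,-0.04,0,0,0,0,-0.03,0,0,0,0,-0.015,0,0,0,0,0,0]'
```

```text
time: 7.32
tool_pos: [0.4905, -0.1297, 0.0658]
tool_rot: [3.104, -0.006, 1.804]
contact_force: [-0.9, 0.4, -0.4]
opening: 0.0299
```

```bash
python3 -m creep '[0,0.005,-0.004,-0.01,-0.01,0,0.005,-0.003,-0.006,0,0,0.018,0.003,0,0,0,0.02,0.005,0,0,0,0.02,0.005,0,0,0,0.02,0.005,0,0,0,0.012,0.003,0,0,0,0.005,0.001,0,0]'
```

```text
time: 8.32
tool_pos: [0.603, -0.1157, 0.0515]
tool_rot: [3.098, -0.002, 1.793]
contact_force: [0.1, -0.5, -0.2]
opening: 0.0298
```

```bash
python3 -m creep '[0,0,0,-0.005,0,0,0.005,0.002,-0.003,0,0,0.004,0.002,0,0]'
```

```text
time: 8.7
tool_pos: [0.611, -0.1123, 0.0431]
tool_rot: [3.1, -0.002, 1.793]
contact_force: [-2.7, -1.9, 4.1]
opening: 0.0298
```

```bash
python3 -m creep '[0,0.003,0.001,-0.002,0,0,0,0,0,0]'; python3 - <<'E'
from h import *
s=snap("scene"); crop(s,270,200,430,320,5,"s4.png")
w=snap("wrist");cv2.imwrite("pics/w5.png",w["bgr"])
E
```

```text
time: 8.95
tool_pos: [0.6126, -0.1119, 0.0433]
tool_rot: [3.103, -0.002, 1.793]
contact_force: [-0.8, 1.1, 0.8]
opening: 0.0298
```

View pics/s4.png

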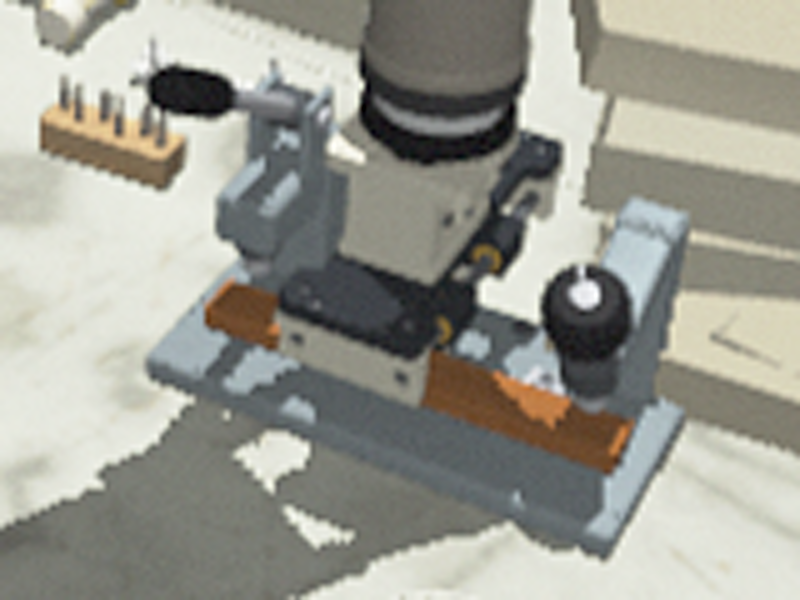

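View pics/w5.png

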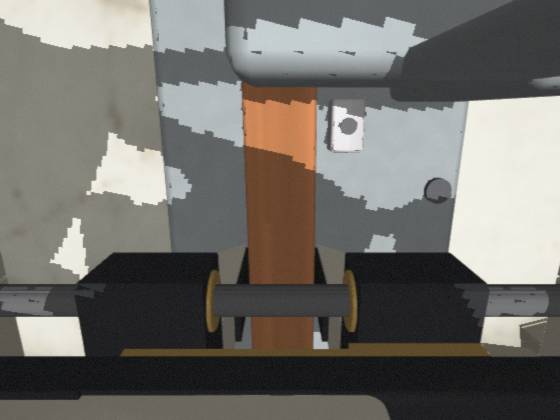

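```bash
python3 -m creep '[0,0.003,0.001,0,0,0,0.003,0.0005,0,0,0,0.002,0.0005,0,0]'; python3 -m creep '[0,0.002,0.0005,0,0,0,0.002,0.0005,0,0]'
```

```text
time: 9.43
tool_pos: [0.6183, -0.1101, 0.0428]
tool_rot: [3.11, -0.004, 1.793]
contact_force: [-11.3, -3.2, 9.8]
opening: 0.0296
time: 9.68
tool_pos: [0.6186, -0.1099, 0.0427]
tool_rot: [3.119, -0.006, 1.792]
contact_force: [-10.4, -3.4, 10.2]
opening: 0.0295
```

```bash
python3 -m creep '[0.6,0,0,0,0,0.6,0,0,0,0,0.6,0,0,0,0]'; python3 - <<'E'
from h import *
w=snap("wrist");cv2.imwrite("pics/w6.png",w["bgr"])
E
```

```text
time: 10.05
tool_pos: [0.6194, -0.1097, 0.042]
tool_rot: [3.118, -0.006, 1.792]
contact_force: [-0.0, -0.1, 1.0]
opening: 0.0535
```

View pics/w6.png

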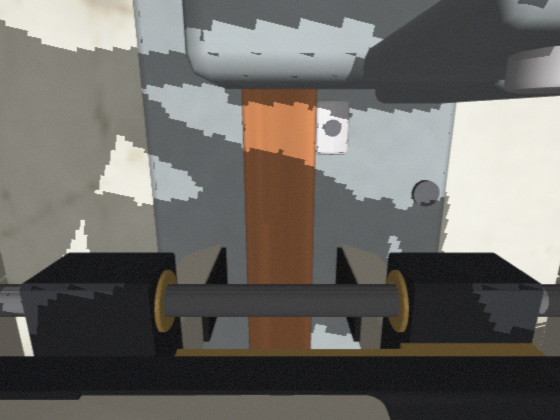

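```bash
python3 -m creep '[0.6,0,0,0.02,0,0.6,0,0,0.04,0,0.8,0,0,0.04,0,0.8,0,0,0.045,0,0.8,0,0,0.025,0,0.8,0,0,0,0]'; python3 - <<'E'
from h import *
w=snap("wrist");cv2.imwrite("pics/w7.png",w["bgr"])
t=snap("scene");crop(t,270,200,430,320,5,"s5.png")
E
```

```text
time: 10.85
tool_pos: [0.619, -0.1085, 0.2158]
tool_rot: [3.118, -0.007, 1.793]
contact_force: [-0.4, 0.4, -0.6]
opening: 0.0731
```

View pics/w7.png

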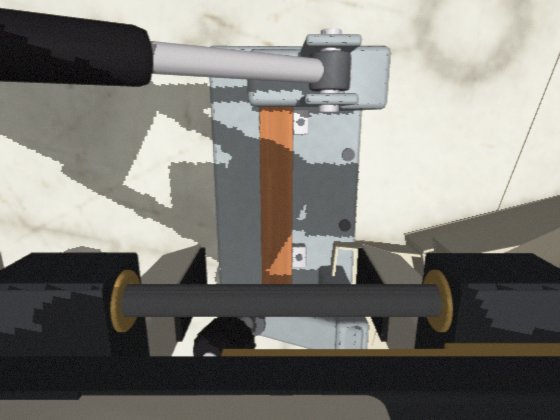

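View pics/s5.png

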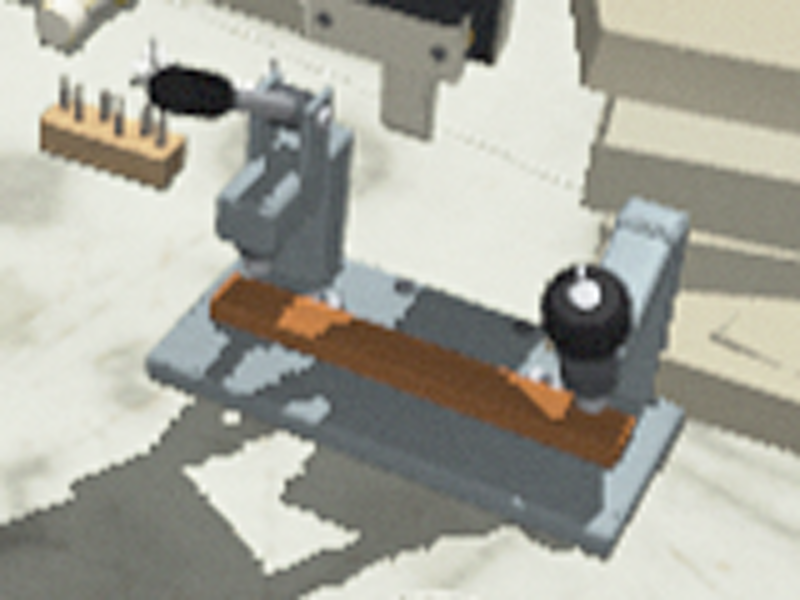

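```bash
python3 -m creep '[0.75,-0.004,-0.02,0,-0.155,0.75,-0.004,-0.025,0,-0.155,0.75,-0.004,-0.025,0,-0.155,0.75,-0.004,-0.02,0,-0.155,0.75,-0.003,-0.012,-0.002,-0.13,0.75,0,0,0,0]'; python3 - <<'E'
from h import *
w=snap("wrist");cv2.imwrite("pics/w8.png",w["bgr"])
t=snap("top");crop(t,340,120,480,240,5,"t4.png")
E
```

```text
time: 11.7
tool_pos: [0.594, -0.2108, 0.1971]
tool_rot: [-3.14, -0.012, 1.021]
contact_force: [-0.7, -0.2, -0.4]
opening: 0.0689
```

View pics/w8.png

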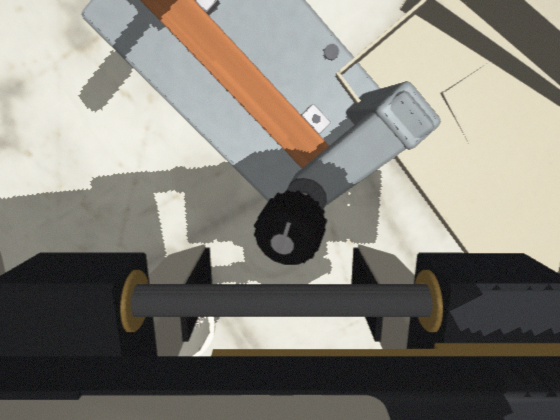

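View pics/t4.png

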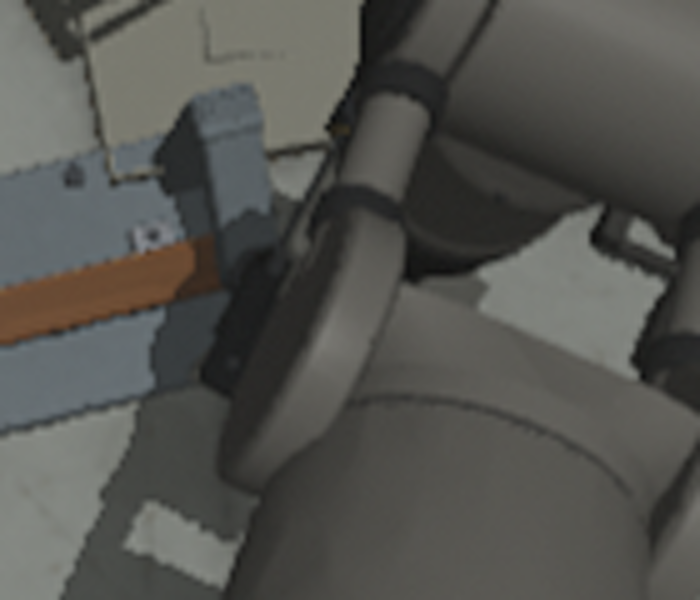

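```bash
python3 - <<'E'
from h import *
w=snap("wrist")
crop(w,230,160,350,280,5,"w9.png")
for p,z in (((282,243),.139),((290,230),.124),((290,230),.139)): print(onz(w,*p,z))
for z in (.124,.139):
  X=telemetry.observe()["tool_pos"];X[2]=z;print(proj(w,X))
E
```

```text
[ 0.59418624 -0.21105887  0.139     ]
[ 0.59997043 -0.21111135  0.124     ]
[ 0.60222115 -0.20667573  0.139     ]
[281.63116434 232.30245786]
[281.64161384 240.62157802]
```

View pics/w9.png

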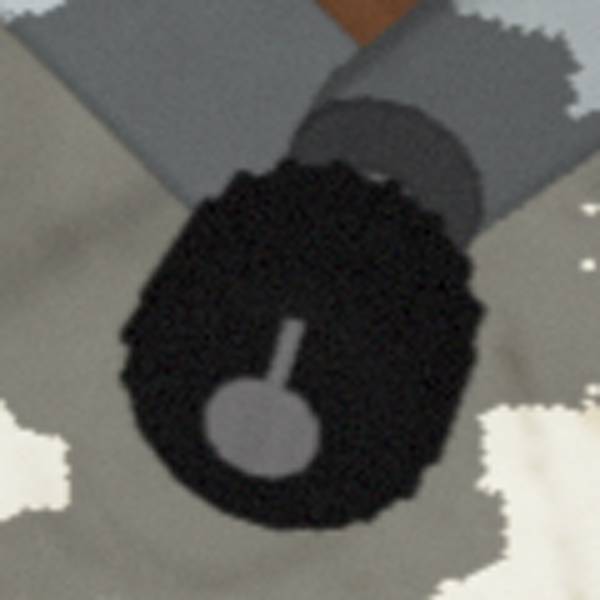

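```bash
python3 -m creep '[0.75,0.003,0,-0.025,0,0.75,0.001,0,-0.02,0,0.75,0,0,-0.012,0,0.75,0,0,-0.006,0]'
```

```text
time: 12.35
tool_pos: [0.6002, -0.207, 0.1345]
tool_rot: [3.139, -0.013, 1.033]
contact_force: [0.1, -1.0, 0.0]
opening: 0.0685
```

```bash
python3 -m creep '[0.3,-0.001,-0.004,0,0,0,0,0,0,0,0,0,0,0,0,0,0,0,0,0,0,0,0,0,0]' 25;python3 -m creep '[0,0,0,0,0]'
```

```text
time: 12.98
tool_pos: [0.6001, -0.2115, 0.1356]
tool_rot: [3.136, -0.014, 1.034]
contact_force: [1.6, 0.6, -3.2]
opening: 0.0443
time: 13.1
tool_pos: [0.6001, -0.2115, 0.1355]
tool_rot: [3.136, -0.014, 1.034]
contact_force: [0.4, 0.9, -2.7]
opening: 0.0441
```

```bash
python3 -m creep '[0,0,0,-0.0003,-0.15,0,0,0,-0.0003,-0.15,0,0,0,-0.0003,-0.15,0,0,0,-0.0003,-0.15]'; python3 - <<'E'
from h import *
w=snap("wrist");crop(w,180,160,400,320,3,"w10.png")
E
```

```text
time: 13.6
tool_pos: [0.599, -0.211, 0.135]
tool_rot: [3.139, -0.012, 0.417]
contact_force: [-1.3, 0.8, -0.7]
opening: 0.0404
```

View pics/w10.png

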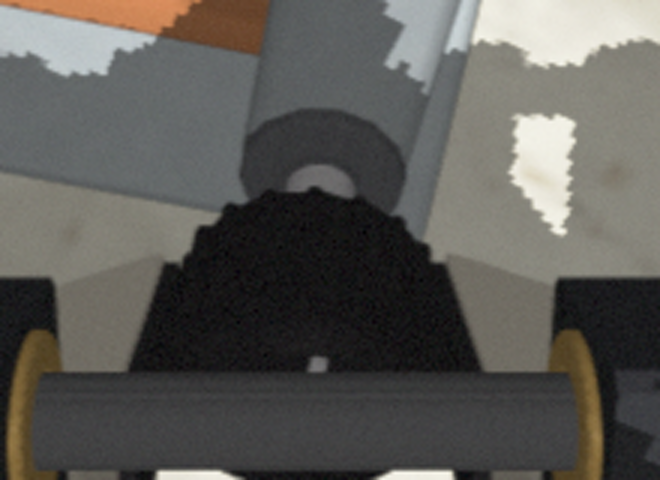

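```bash
python3 -m creep '[0,0,0,-0.0003,-0.15,0,0,0,-0.0003,-0.15,0,0,0,-0.0003,-0.15,0,0,0,-0.0003,-0.15,0,0,0,-0.0003,-0.15,0,0,0,-0.0003,-0.15,0,0,0,-0.0003,-0.15,0,0,0,0,0]'; python3 - <<'E'
from h import *
w=snap("wrist");crop(w,180,160,400,320,3,"w11.png")
E
```

```text
time: 14.65
tool_pos: [0.5987, -0.2071, 0.1354]
tool_rot: [-3.136, -0.01, -0.648]
contact_force: [-0.9, -2.7, -2.6]
opening: 0.0447
```

View pics/w11.png

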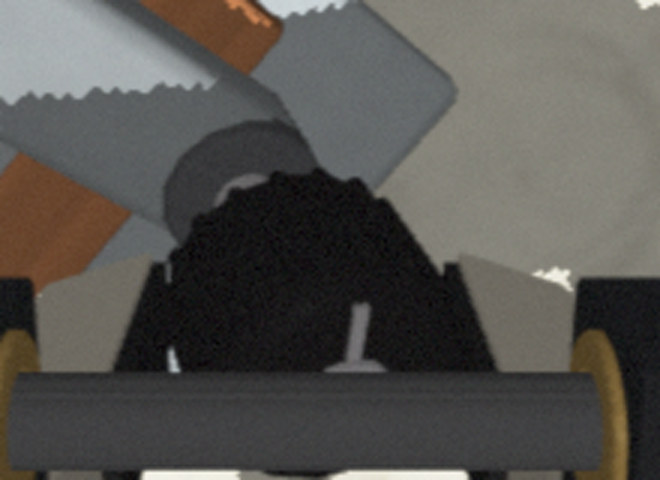

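```bash
python3 -m creep '[0.68,0,0,0,0,0.68,0,-0.003,0,0,0.68,0,0,0,0.17,0.68,0,0,0,0.18,0.68,0,0,0,0.18,0.68,0,0,0,0.18,0.68,0,0,0,0.18,0.68,0,0,0,0.18,0.68,0,0,0,0.18,0.68,0,0,0,0.18,0.68,0,0,0,0.18,0.68,0,0,0,0]'; python3 - <<'E'
from h import *
w=snap("wrist");crop(w,180,160,400,320,3,"w12.png")
E
```

```text
time: 16.2
tool_pos: [0.5995, -0.214, 0.1379]
tool_rot: [-3.141, -0.012, 1.032]
contact_force: [-0.8, -0.4, -0.6]
opening: 0.0623
```

View pics/w12.png

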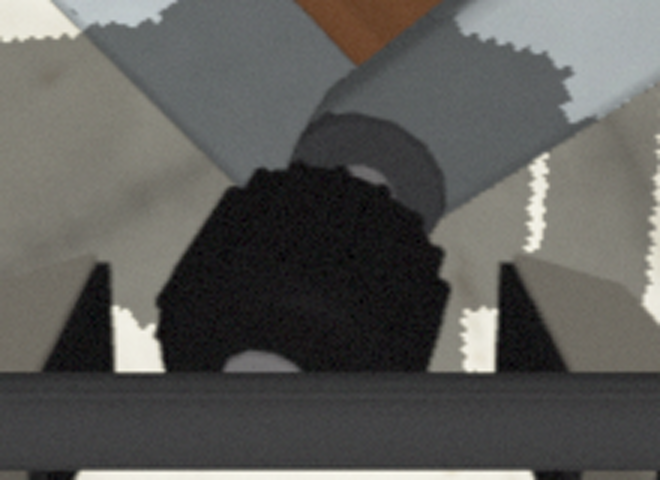

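```bash
python3 -m creep '[0.6,0.002,0.002,-0.005,0,0,0,0,0,0,0,0,0,0,0,0,0,0,0,0,0,0,0,0,0]' 25;python3 -m creep '[0,0,0,-0.0004,-0.15,0,0,0,-0.0004,-0.15,0,0,0,-0.0004,-0.15,0,0,0,-0.0004,-0.15,0,0,0,-0.0004,-0.15,0,0,0,-0.0004,-0.15,0,0,-0.0003,-0.0004,-0.15,0,0,-0.0003,-0.0004,-0.15,0,0,-0.0003,-0.0004,-0.15,0,0,-0.0003,-0.0003,-0.15,0,0,-0.0003,-0.0003,-0.15]'; python3 - <<'E'
from h import *
w=snap("wrist");crop(w,180,160,400,320,3,"w13.png")
E
```

```text
time: 16.88
tool_pos: [0.6012, -0.2117, 0.1327]
tool_rot: [-3.14, -0.012, 1.024]
contact_force: [-1.3, 0.0, -0.2]
opening: 0.0443
time: 18.25
tool_pos: [0.6018, -0.2083, 0.1291]
tool_rot: [-3.128, -0.012, -0.677]
contact_force: [0.1, 1.7, 0.4]
opening: 0.0443
```

View pics/w13.png

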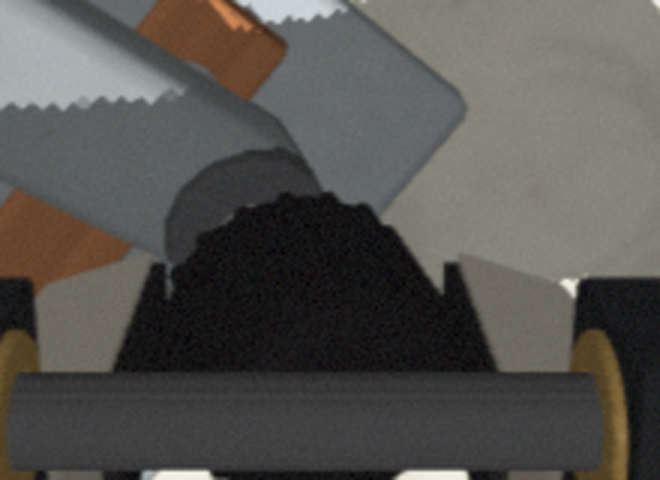

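```bash
python3 -m creep '[0.68,0,0,0,0,0.68,0,-0.003,0,0,0.68,0,0,0,0.17,0.68,0,0,0,0.18,0.68,0,0,0,0.18,0.68,0,0,0,0.18,0.68,0,0,0,0.18,0.68,0,0,0,0.18,0.68,0,0,0,0.18,0.68,0,0,0,0.18,0.68,0,0,0,0.18,0.68,0,0,0,0]'; python3 - <<'E'
from h import *
w=snap("wrist");crop(w,180,160,400,320,3,"w14.png")
s=snap("scene");crop(s,340,200,440,320,5,"s6.png")
E
```

```text
time: 19.8
tool_pos: [0.603, -0.2161, 0.129]
tool_rot: [-3.133, -0.015, 0.998]
contact_force: [-0.6, -0.3, -0.5]
opening: 0.0623
```

View pics/w14.png

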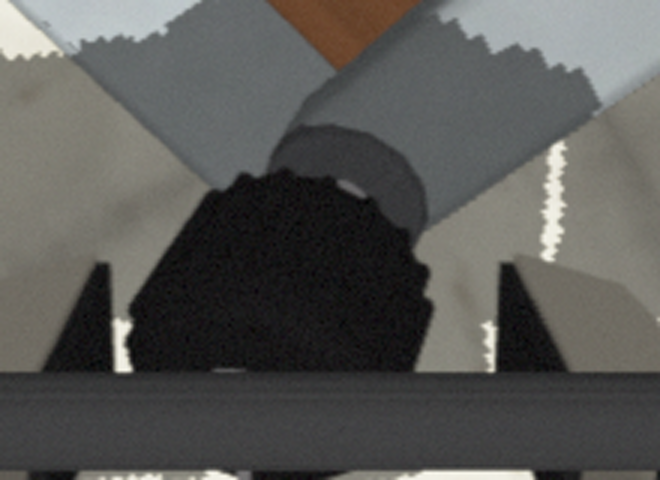

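View pics/s6.png

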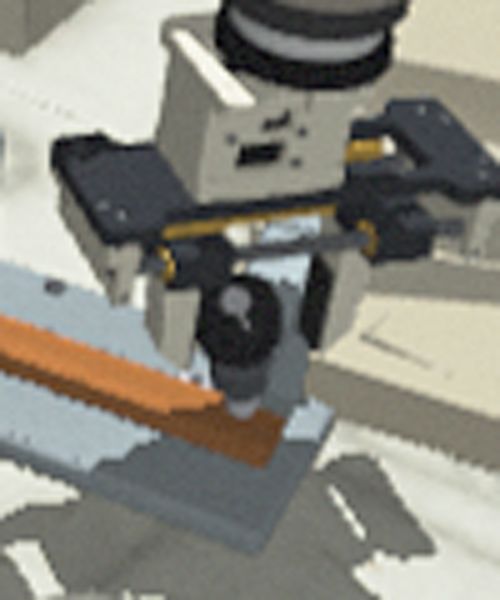

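```bash
python3 -m creep '[0.65,0,0.0055,0.001,0.02,0,0,0,0,0,0,0,0,0,0,0,0,0,0,0,0,0,0,0,0]' 25;python3 -m creep '[0,0,0,-0.0004,-0.15,0,0,0,-0.0004,-0.15,0,0,0,-0.0004,-0.15,0,0,0,-0.0004,-0.15,0,0,0,-0.0004,-0.15,0,0,0,-0.0004,-0.15,0,0,-0.0003,-0.0004,-0.15,0,0,-0.0003,-0.0004,-0.15,0,0,-0.0003,-0.0004,-0.15,0,0,-0.0003,-0.0003,-0.15,0,0,-0.0003,-0.0003,-0.15]'; python3 - <<'E'
from h import *
w=snap("wrist");crop(w,180,160,400,320,3,"w15.png")
s=snap("scene");crop(s,340,200,440,320,5,"s7.png")
E
```

```text
time: 20.52
tool_pos: [0.6031, -0.2102, 0.1301]
tool_rot: [-3.133, -0.015, 1.012]
contact_force: [0.5, 1.2, 0.2]
opening: 0.0446
time: 21.9
tool_pos: [0.6036, -0.2086, 0.1271]
tool_rot: [-3.124, -0.015, -0.689]
contact_force: [-1.4, 0.4, 1.3]
opening: 0.0445
```

View pics/w15.png

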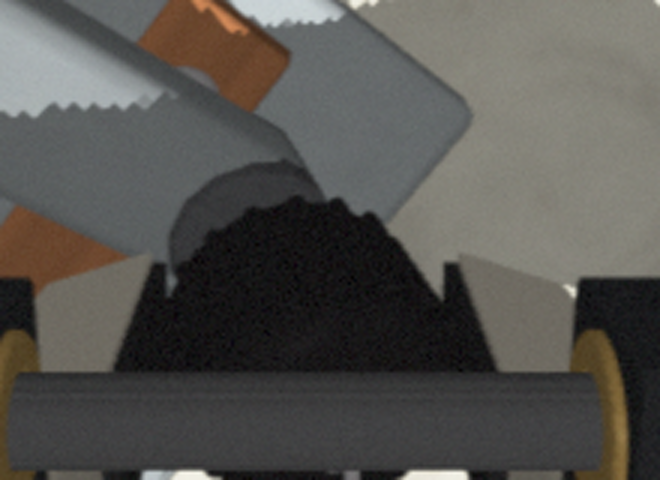

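View pics/s7.png

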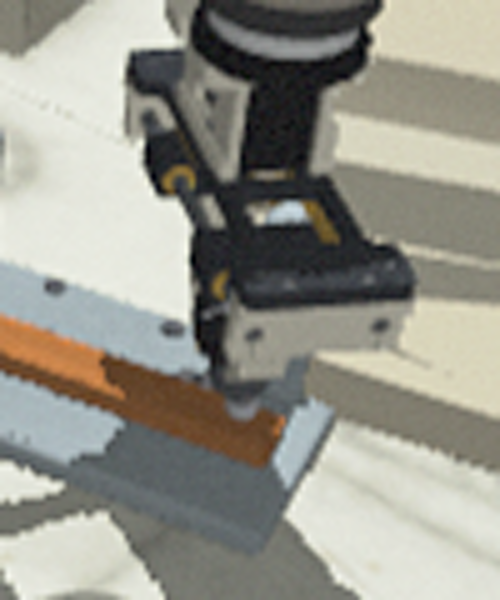

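```bash
python3 -m creep '[0.68,0,0,0,0,0.68,0,0,0,0,0.68,0,0,0,0.17,0.68,0,0,0,0.18,0.68,0,0,0,0.18,0.68,0,0,0,0.18,0.68,0,0,0,0.18,0.68,0,0,0,0.18,0.68,0,0,0,0.18,0.68,0,0,0,0.18,0.68,0,0.001,0,0.18,0.68,0,0,0,0]'; python3 - <<'E'
from h import *
w=snap("wrist");crop(w,180,160,400,320,3,"w16.png")
s=snap("scene");crop(s,340,200,440,320,5,"s8.png")
E
```

```text
time: 23.5
tool_pos: [0.6032, -0.2089, 0.1262]
tool_rot: [-3.126, -0.014, 0.995]
contact_force: [0.4, 1.1, -0.1]
opening: 0.0624
```

View pics/w16.png

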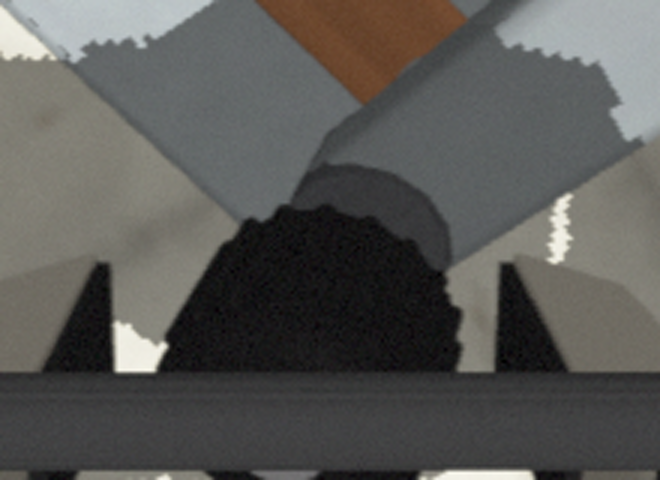

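View pics/s8.png

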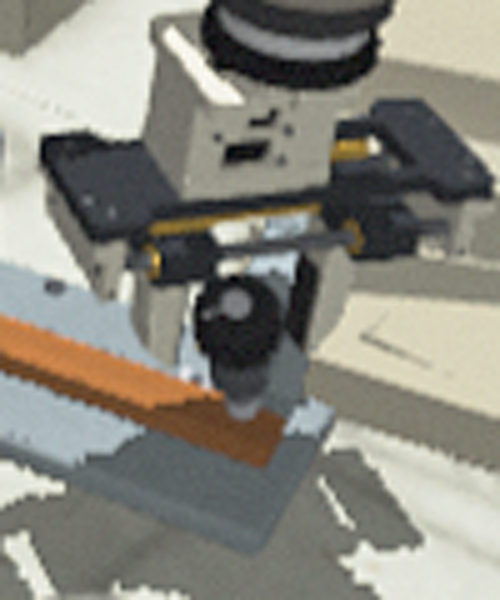

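```bash
python3 -m creep '[0.65,0.001,-0.001,0.001,0.02,0,0,0,0,0,0,0,0,0,0,0,0,0,0,0,0,0,0,0,0]' 25;python3 -m creep '[0,0,0,-0.0004,-0.15,0,0,0,-0.0004,-0.15,0,0,0,-0.0004,-0.15,0,0,0,-0.0004,-0.15]';python3 -m creep '[0,0,0,-0.0004,-0.15,0,0,0,-0.0004,-0.15]';python3 -m creep '[0,0,0,-0.0004,-0.15,0,0,0,-0.0004,-0.15]'; python3 - <<'E'
from h import *
print(telemetry.observe()["torque"])
E
```

```text
time: 24.22
tool_pos: [0.6042, -0.2101, 0.1273]
tool_rot: [-3.126, -0.014, 1.009]
contact_force: [-1.4, 0.5, 0.3]
opening: 0.0441
time: 24.72
tool_pos: [0.6039, -0.2097, 0.1259]
tool_rot: [-3.125, -0.013, 0.391]
contact_force: [1.5, 0.1, -1.0]
opening: 0.0407
time: 24.98
tool_pos: [0.604, -0.209, 0.1251]
tool_rot: [-3.123, -0.013, 0.082]
contact_force: [0.6, 0.4, 2.1]
opening: 0.0399
time: 25.22
tool_pos: [0.6043, -0.2086, 0.1247]
tool_rot: [-3.122, -0.014, -0.228]
contact_force: [-1.3, -1.4, 3.0]
opening: 0.0424
[0.7313382  0.16589643 0.47270246]
```

```bash
T='from h import *;s=telemetry.observe();print(np.round(s["torque"],2),np.round(s["joint_efforts"][5],2))'; python3 -m creep '[0,0,0,0,-0.12]'; python3 -c "$T"; python3 -m creep '[0,0,0,0,-0.12]'; python3 -c "$T"; python3 -m creep '[0,0,0,0,-0.12]'; python3 -c "$T"; python3 - <<'E'
from h import *
w=snap("wrist");crop(w,180,160,400,320,3,"w17.png")
s=snap("scene");crop(s,340,200,440,320,5,"s9.png")
E
```

```text
time: 25.35
tool_pos: [0.6044, -0.2085, 0.1246]
tool_rot: [-3.122, -0.014, -0.352]
contact_force: [-0.5, -1.3, 1.0]
opening: 0.0429
[ 1.   -0.13  0.56] -0.72
time: 25.48
tool_pos: [0.6044, -0.2084, 0.1246]
tool_rot: [-3.121, -0.014, -0.476]
contact_force: [0.3, -2.0, -1.2]
opening: 0.0432
[ 0.6  -0.16  0.41] -0.89
time: 25.6
tool_pos: [0.6045, -0.2083, 0.1246]
tool_rot: [-3.12, -0.014, -0.599]
contact_force: [-0.9, -1.6, -0.8]
opening: 0.0439
[ 0.53 -0.13  0.33] -0.96
```

View pics/w17.png

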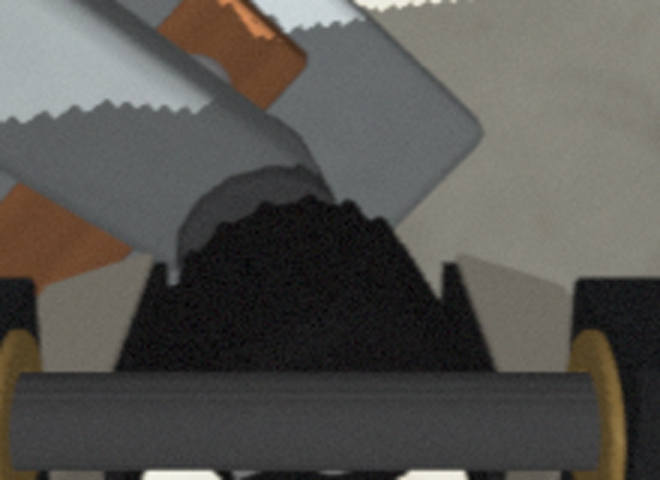

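```bash
python3 -m creep '[0.75,0,0,0,0,0.75,0,0,0,0,0.75,0,0,0.01,0.1,0.75,0,0,0.02,0.18,0.75,0,0,0.02,0.18,0.75,0,0,0.02,0.18,0.75,0,0,0,0.18,0.75,0,0,0,0.18,0.75,0,0,0,0.18,0.75,0,0,0,0.18,0.75,0,0,0,0.18,0.75,0,0,0,0]'; python3 - <<'E'
from h import *
w=snap("wrist");crop(w,180,160,400,320,3,"w18.png")
s=snap("scene");crop(s,340,200,440,320,5,"s10.png")
E
```

```text
time: 27.2
tool_pos: [0.6045, -0.2079, 0.1972]
tool_rot: [-3.125, -0.013, 1.009]
contact_force: [0.5, 0.0, -0.3]
opening: 0.069
```

View pics/w18.png

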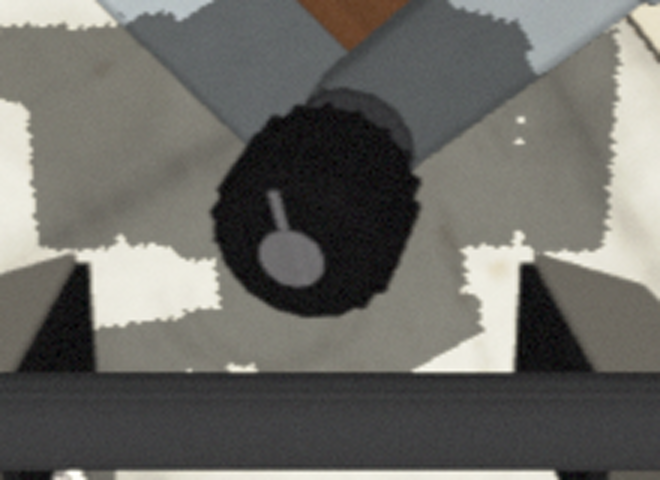

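View pics/s10.png

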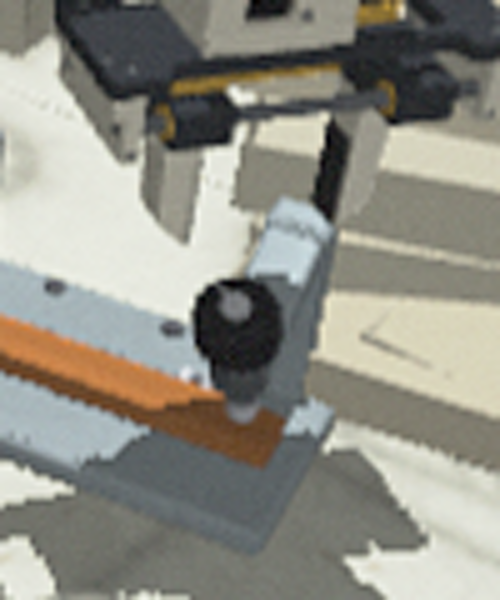

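```bash
python3 -m creep '[0.75,0,-0.002,-0.03,-0.12,0.75,0,0,-0.025,-0.12,0.75,0,0,-0.01,-0.12,0.75,0,0,-0.004,-0.12]'
```

```text
time: 27.8
tool_pos: [0.6048, -0.2102, 0.1271]
tool_rot: [-3.127, -0.013, 0.499]
contact_force: [-0.1, 0.6, 0.2]
opening: 0.0688
```

```bash
T='from h import *;s=telemetry.observe();print(np.round(s["torque"],2),np.round(s["contact_force"],1))'; python3 -m creep '[0.4,0,0,-0.002,0,0,0,0,0,0,0,0,0,0,0,0,0,0,0,0,0,0,0,0,0]' 45; python3 -c "$T"; for i in 1 2 3 4; do :; done; python3 -m creep '[0,0,0,0,-0.08]'; python3 -c "$T"; python3 -m creep '[0,0,0,0,-0.08]'; python3 -c "$T"; python3 -m creep '[0,0,0,0,-0.08]'; python3 -c "$T"; python3 -m creep '[0,0,0,0,-0.08]'; python3 -c "$T"
```

```text
time: 28.42
tool_pos: [0.6047, -0.2101, 0.1251]
tool_rot: [-3.127, -0.013, 0.5]
contact_force: [0.2, 1.2, -1.5]
opening: 0.0408
[-0.52  0.02 -0.3 ] [ 0.2  1.2 -1.5]
time: 28.55
tool_pos: [0.6044, -0.2097, 0.1251]
tool_rot: [-3.126, -0.012, 0.419]
contact_force: [-2.7, 0.1, 3.2]
opening: 0.0404
[0.34 0.74 0.22] [-2.7  0.1  3.2]
time: 28.68
tool_pos: [0.6041, -0.2097, 0.1253]
tool_rot: [-3.126, -0.011, 0.337]
contact_force: [-1.8, 2.0, 1.2]
opening: 0.0398
[0.51 0.54 0.27] [-1.8  2.   1.2]
time: 28.8
tool_pos: [0.604, -0.2095, 0.1253]
tool_rot: [-3.125, -0.011, 0.255]
contact_force: [-0.5, -1.5, -0.3]
opening: 0.0394
[-0.32  0.11  0.12] [-0.5 -1.5 -0.3]
time: 28.92
tool_pos: [0.6038, -0.2091, 0.1253]
tool_rot: [-3.124, -0.011, 0.174]
contact_force: [2.3, 1.2, -3.3]
opening: 0.0394
[1.19 0.05 0.55] [ 2.3  1.2 -3.3]
```

```bash
T='from h import *;s=telemetry.observe();print(np.round(s["torque"],2),np.round(s["joint_efforts"][5],2))'; python3 -m creep '[0,0,0,-0.0003,-0.12,0,0,0,-0.0003,-0.12,0,0,0,0,-0.12]'; python3 -c "$T";python3 -m creep '[0,0,0,-0.0003,-0.1,0,0,0,0,-0.1,0,0,0,0,-0.1]'; python3 -c "$T"; python3 -m creep '[0,0,0,0,0]'; python3 -c "$T"
```

```text
time: 29.3
tool_pos: [0.6035, -0.208, 0.1257]
tool_rot: [-3.121, -0.01, -0.193]
contact_force: [-2.5, -2.6, 2.1]
opening: 0.0413
[0.68 0.76 1.61] 0.25
time: 29.68
tool_pos: [0.6081, -0.2098, 0.1261]
tool_rot: [-3.121, -0.022, -0.495]
contact_force: [9.4, -7.5, -9.0]
opening: 0.0427
[-0.39 -1.65  0.95] -0.01
time: 29.8
tool_pos: [0.6089, -0.2105, 0.1261]
tool_rot: [-3.121, -0.024, -0.495]
contact_force: [0.1, -2.5, -1.6]
opening: 0.0428
[0.5  0.02 0.67] 0.97
```

```bash
python3 -m creep '[0.75,0,0,0,0,0.75,0,0,0,0,0.75,0,0,0.01,0.1,0.75,0,0,0.02,0.18,0.75,0,0,0.02,0.18,0.75,0,0,0.02,0.18,0.75,0,0,0,0.18,0.75,0,0,0,0.18,0.75,0,0,0,0.18,0.75,0,0,0,0.18,0.75,0,0,0,0.14,0.75,-0.003,0,0,0]'; python3 - <<'E'
from h import *
w=snap("wrist");crop(w,180,160,400,320,3,"w19.png");cv2.imwrite("pics/w19f.png",w["bgr"])
s=snap("scene");crop(s,340,200,440,320,5,"s11.png")
E
```

```text
time: 31.3
tool_pos: [0.6041, -0.2079, 0.201]
tool_rot: [-3.121, -0.023, 1.055]
contact_force: [0.5, -0.2, 0.8]
opening: 0.0684
```

View pics/w19.png

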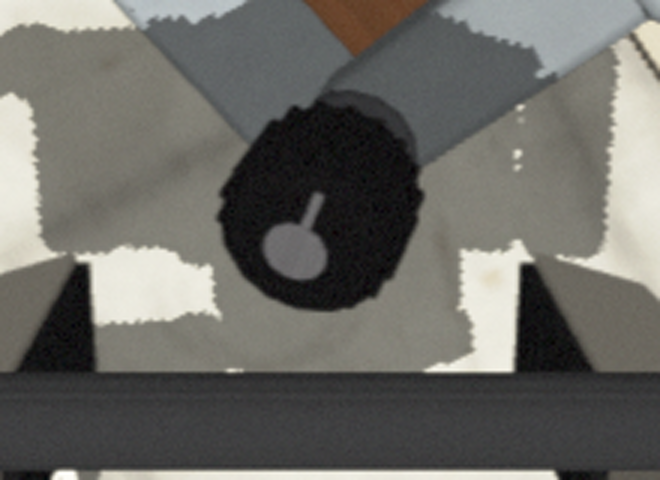

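View pics/s11.png

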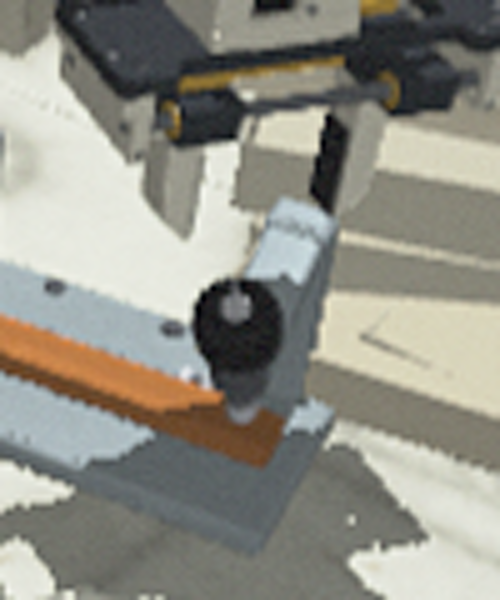

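```bash
python3 -m creep '[0.75,0.001,-0.002,-0.03,-0.13,0.75,0,0,-0.025,-0.13,0.75,0,0,-0.01,-0.13,0.75,0,0,-0.008,-0.13,0.4,0,-0.0005,-0.002,-0.03,0,0,0,0,0,0,0,0,0,0,0,0,0,0,0,0,0,0,0,0]' 55; T='from h import *;s=telemetry.observe();print(np.round(s["torque"],2),np.round(s["contact_force"],1))';python3 -c "$T"; python3 -m creep '[0,0,0,0,-0.06]'; python3 -c "$T"; python3 -m creep '[0,0,0,0,-0.06]'; python3 -c "$T"; python3 -m creep '[0,0,0,0,-0.06]'; python3 -c "$T"; python3 -m creep '[0,0,0,0,-0.06]'; python3 -c "$T"
```

```text
time: 32.52
tool_pos: [0.6046, -0.2104, 0.1257]
tool_rot: [-3.123, -0.022, 0.476]
contact_force: [-0.5, 1.8, -2.1]
opening: 0.0403
[-0.59 -0.04 -0.32] [-0.5  1.8 -2.1]
time: 32.65
tool_pos: [0.6042, -0.2103, 0.1259]
tool_rot: [-3.123, -0.021, 0.417]
contact_force: [-4.2, 2.3, -0.7]
opening: 0.0403
[-0.18  0.12  1.03] [-4.2  2.3 -0.7]
time: 32.78
tool_pos: [0.6031, -0.2107, 0.126]
tool_rot: [-3.123, -0.018, 0.358]
contact_force: [-10.4, -0.9, 0.6]
opening: 0.0395
[-1.16  1.23  0.49] [-10.4  -0.9   0.6]
time: 32.9
tool_pos: [0.6016, -0.211, 0.1259]
tool_rot: [-3.123, -0.014, 0.298]
contact_force: [-7.1, 1.1, 0.9]
opening: 0.0392
[-0.84  1.09  0.48] [-7.1  1.1  0.9]
time: 33.02
tool_pos: [0.6002, -0.2109, 0.1258]
tool_rot: [-3.122, -0.011, 0.238]
contact_force: [-4.7, 1.6, 1.4]
opening: 0.039
[-0.37  0.92  0.82] [-4.7  1.6  1.4]
```

```bash
python3 -m creep '[0.7,0,0,0,0,0.7,0,0,0,0,0.7,0,0,0,0,0.7,0,0,0.02,0,0.7,0,0,0.03,0.0,0.7,0,0,0.025,0,0.7,0,0,0,0]'; python3 - <<'E'
from h import *
w=snap("wrist");cv2.imwrite("pics/w20f.png",w["bgr"])
s=snap("scene");crop(s,270,200,430,320,5,"s12.png")
E
```

```text
time: 33.9
tool_pos: [0.6012, -0.2113, 0.2033]
tool_rot: [-3.124, -0.013, 0.241]
contact_force: [-0.8, -0.4, -0.1]
opening: 0.0638
```

View pics/w20f.png

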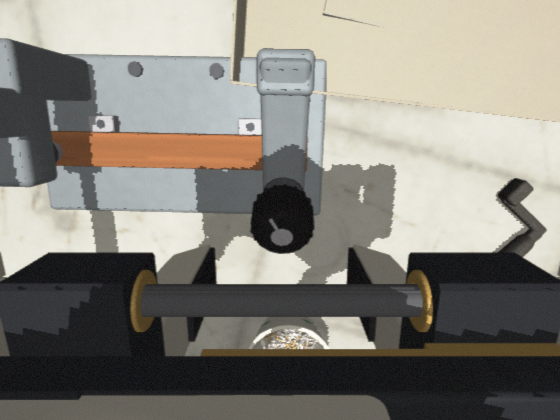

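View pics/s12.png

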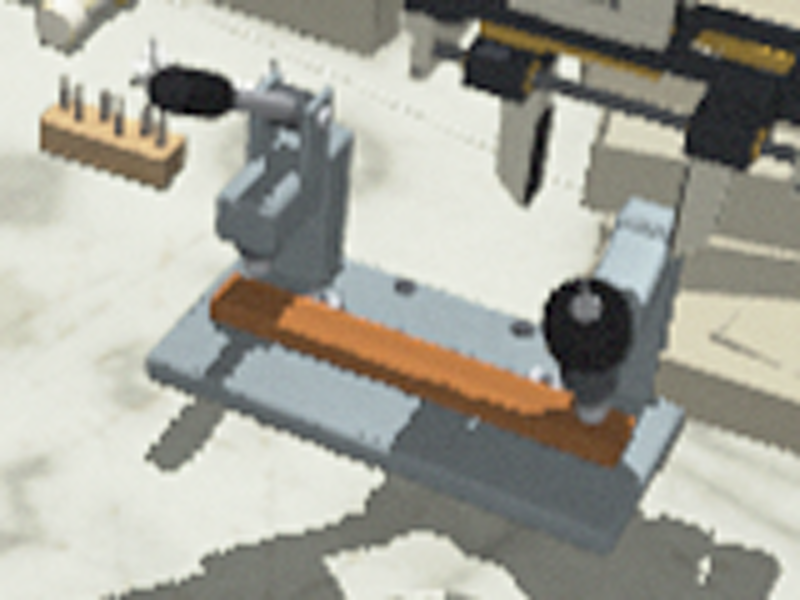

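```bash
python3 -m creep '[0,0,0,0.04,0,0,0,0,0.035,0,0,-0.02,0.03,0.005,0,0,-0.02,0.04,0,0,0,-0.02,0.04,0,0,0,-0.02,0.035,0,0,0,-0.01,0.02,0,0,0,0,0,0,0]' 20; python3 - <<'E'
from h import *
w=snap("wrist");cv2.imwrite("pics/w21.png",w["bgr"])
E
```

```text
time: 35.0
tool_pos: [0.503, -0.0404, 0.2685]
tool_rot: [-3.107, 0.008, 0.24]
contact_force: [0.1, 0.7, 0.6]
opening: 0.0005
```

View pics/w21.png

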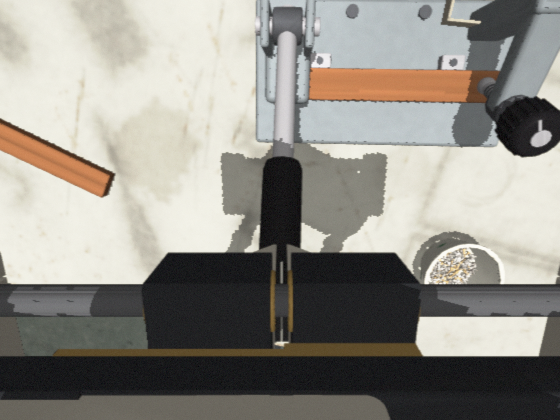

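```bash
python3 -m creep '[0,0.008,0.003,0,0,0,0,0,-0.012,0,0,0,0,-0.012,0]'; python3 -m creep '[0,0,0,-0.015,0,0,0,0,-0.015,0,0,0,0,-0.015,0]'; python3 - <<'E'
from h import *
s=snap("scene");crop(s,270,170,430,290,5,"s13.png")
E
```

```text
time: 35.42
tool_pos: [0.5133, -0.04, 0.2423]
tool_rot: [-3.108, 0.008, 0.238]
contact_force: [0.1, 0.9, 1.6]
opening: 0.0002
time: 35.8
tool_pos: [0.513, -0.0416, 0.1941]
tool_rot: [-3.109, 0.009, 0.236]
contact_force: [-1.5, -1.7, 4.4]
opening: 0.0007
```

View pics/s13.png

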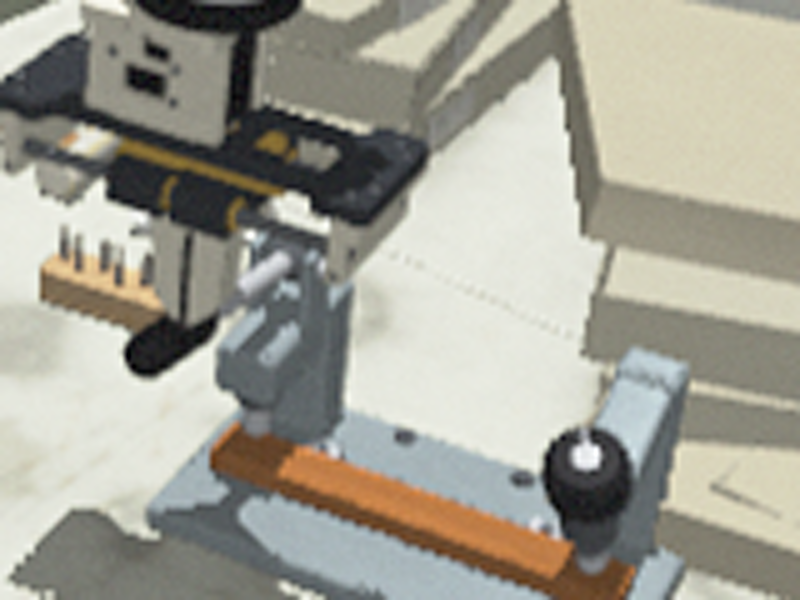

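```bash
python3 -m creep '[0,0,0.002,-0.015,0,0,0,0.002,-0.015,0,0,0,0.001,-0.012,0]'; python3 -m creep '[0,0,0,-0.009,0,0,0,0,-0.006,0]';python3 -m creep '[0,0,0,-0.003,0]';python3 -m creep '[0,0,0,-0.003,0]'
```

```text
time: 36.22
tool_pos: [0.5126, -0.0394, 0.1494]
tool_rot: [-3.112, 0.012, 0.235]
contact_force: [0.0, -2.9, 5.9]
opening: 0.0004
time: 36.48
tool_pos: [0.5142, -0.0397, 0.1345]
tool_rot: [-3.112, 0.008, 0.233]
contact_force: [0.9, 2.5, 7.3]
opening: 0.0006
time: 36.6
tool_pos: [0.5149, -0.0397, 0.1319]
tool_rot: [-3.112, 0.006, 0.233]
contact_force: [-2.1, 3.4, 15.9]
opening: 0.0007
time: 36.72
tool_pos: [0.5154, -0.0396, 0.1306]
tool_rot: [-3.112, 0.004, 0.232]
contact_force: [-8.2, 3.5, 28.7]
opening: 0.0006
```

```bash
python3 -m creep '[0,0,0,-0.0005,0,0,0,0,-0.0005,0,0,0,0,-0.001,0]';python3 -m creep '[0,0,0,-0.001,0,0,0,0,-0.001,0]'; python3 - <<'E'
from h import *
s=snap("scene");crop(s,270,200,430,320,5,"s14.png")
E
```

```text
time: 37.1
tool_pos: [0.5149, -0.0396, 0.1322]
tool_rot: [-3.112, 0.003, 0.232]
contact_force: [-3.5, 2.1, 11.1]
opening: 0.0007
time: 37.35
tool_pos: [0.5149, -0.0396, 0.1321]
tool_rot: [-3.111, 0.001, 0.231]
contact_force: [-4.0, 2.0, 12.9]
opening: 0.0003
```

View pics/s14.png

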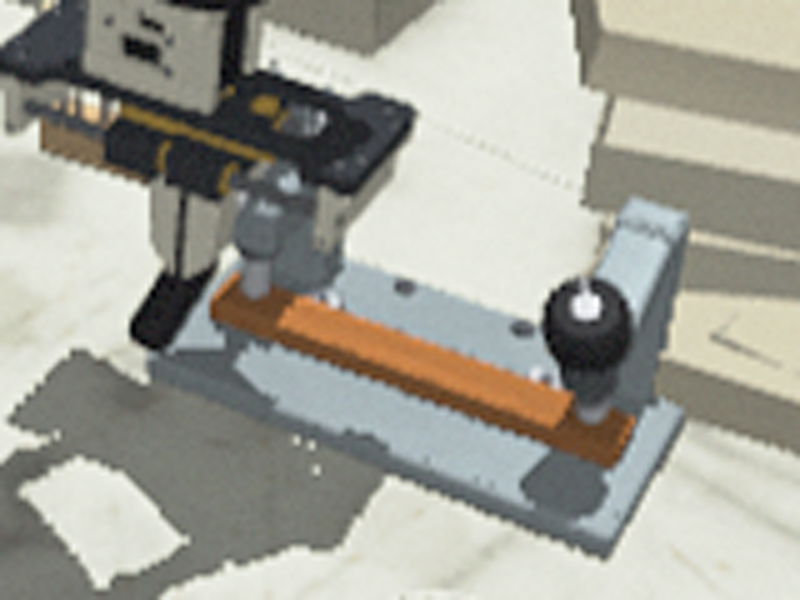

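```bash
python3 -m creep '[0,0,0,-0.001,0,0,0,0,0.012,0,0,0,0,0.025,0,0,0,0,0.03,0,0,0,0,0.03,0,0,0,0,0.03,0,0,0,0,0.03,0,0,0,0,0.04,0,0,-0.02,0,0.03,0,0,-0.03,0,0,0,0,0,0,0,0]'; python3 - <<'E'
from h import *
s=snap("scene");crop(s,270,200,430,320,5,"s15.png");cv2.imwrite("pics/s15f.png",s["bgr"])
t=snap("top");crop(t,270,110,440,260,4,"t15.png")
w=snap("wrist");cv2.imwrite("pics/w22.png",w["bgr"])
E
```

```text
time: 38.78
tool_pos: [0.4628, -0.0415, 0.3647]
tool_rot: [-3.11, 0.002, 0.228]
contact_force: [-0.3, 0.1, 0.4]
opening: 0.0
```

View pics/s15.png

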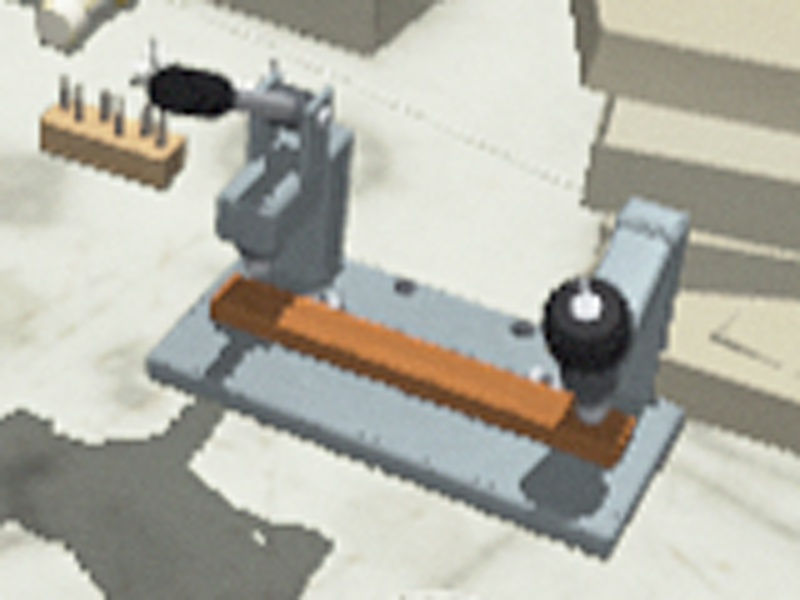

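View pics/w22.png

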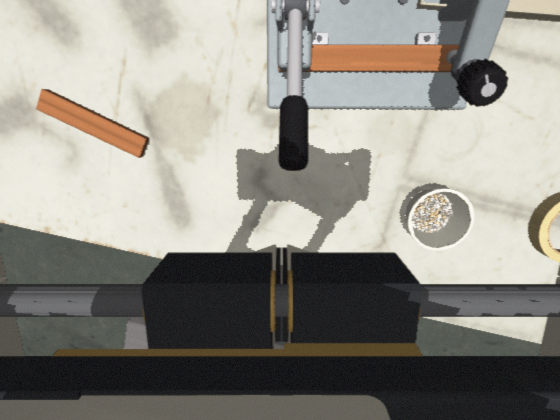

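View pics/s15f.png

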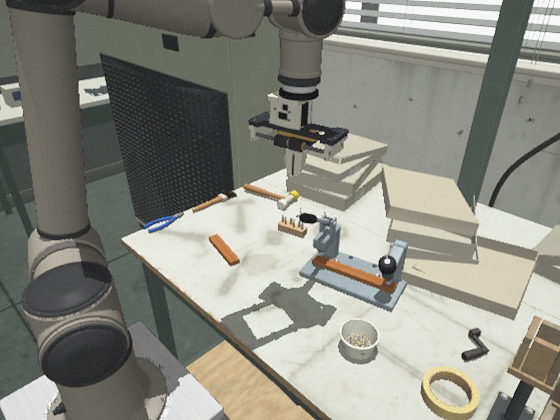

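```bash
python3 - <<'E'
from h import *
s=snap("scene")
o=np.array([.618,-.1104,0]);y=np.radians(12.6);R=np.array([[np.cos(y),-np.sin(y),0],[np.sin(y),np.cos(y),0],[0,0,1]])
hsv=cv2.cvtColor(s["bgr"],cv2.COLOR_BGR2HSV);m=cv2.inRange(hsv,(3,110,50),(18,255,255));m[:,:290]=0
k=max(cv2.findContours(m,cv2.RETR_EXTERNAL,cv2.CHAIN_APPROX_NONE)[0],key=cv2.contourArea)[:,0].astype(float)
P=np.array([R.T@(onz(s,*p,.03)-o) for p in k]); Q=np.array([R.T@(onz(s,*p,.016)-o) for p in k])
print(P[:,1].max(),Q[:,1].min(),P[:,1].min()); print(P[P[:,1].argmax()],Q[Q[:,1].argmin()])
E
```

```text
0.11450826738022457 -0.11183988525645913 -0.11550484865066703
[-0.00242556  0.11450827  0.03      ] [-0.00298037 -0.11183989  0.016     ]
```

```bash
python3 - <<'E'
from cell import workorder
print(workorder.hand_in())
E
```

```text
the job is handed in; nothing more can be done
None
```

The long strip is in its seat and clamped. I punched it once with the lever held at its stop, the lever is back up, and the job is handed in at about 39 s of the 72 s allowed. Hand-in reports no verdict.

- **Seating:** I pushed the strip back until it met about 10 N of resistance at the stops, then let go. The wrist picture showed it flush at both stops. The last scene picture put its ends within about 3 mm of ±115 mm along the plate, so it is centred.
- **Clamping:** I turned the knob over five strokes. On the fourth the fingers slipped at 25 N, so I went on at 45 N until the torque rose to about 1.6 N m and the knob stopped. A further try at 55 N only made the fingers slide, and the knob's mark did not move within about 0.1 rad.
- **Lever:** I pressed it down after the clamp was tight. At the stop the force rose to 28 N, and I held it there for about 0.7 s at over 10 N. After release it was back up.
- **Bystanders:** In the last pictures the offcut, the screw cup and the bit block looked to be where they started. I did not measure them again.

**Not confirmed:** I could not read the knob angle directly. From its mark it turned about 6.4 rad in all, from an unknown start between 0 and 1.5. That the clamp is tight rests on the firm stop. The knob's turn also came out a little smaller than my strokes added up to, which fits the slipping.

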